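# Set up the jar mill, load the milling jars and set its timer

### The arm

A 7-joint arm with a two-finger parallel gripper is mounted at the origin on the work surface. World frame = base frame: x ahead of the robot, y to its left, z up, the work surface at z = 0. Lengths are in m, angles in degrees, forces in N, time in s.
With the tool pointing down it reaches from about 0.35 to 0.9 m from the base axis. Payload 7.2 kg.
Tool frame: the origin (TCP) lies on the centre line of the jaws, within the pads' length; the fingertips stand 19 mm ahead of it and the grasp point (between the pads) is the TCP; z points along the fingers, y is the line along which they close (so a half turn about z gives the same grasp; the last joint's range is limited). The gripper opens to 85 mm and grips with 20 to 120 N. Pads are 22 mm wide; open, the fingers measure 114 mm over their backs; the gripper's body (76 mm by 85 mm) begins 54 mm behind the grasp point. The pads swing forward as they close: fully open they stand 13 mm farther back than shut.
Start: joints at [-80.455, 23.554, -0.728, 91.456, 0.321, 64.991, -4.71], TCP at [0.145, 0.608, 0.25] pointing down, gripper open.
Joint ranges: [-169.25, 169.25], [-16.82, 113.86], [-84.01, 82.57], [7.8, 145.47], [-59.2, 239.2], [7.22, 106.19], [-163.78, 163.78]. Speed limits (degrees/s): [136.94, 136.94, 172.46, 172.46, 180, 180, 180].

### API

Orientations are given as a 3x3 rotation matrix whose columns are the frame's x, y, z axes.
In Python, from station import manip gives the robot as it stands. The module is installed in compiled form; this text tells all that it offers.
- The arm moves only by the tool drive_tool, never from a script. Its argument "steps" is a list of rows, each an object of numbers: "x", "y", "z": the shift along the tool's x, y, z each as a share of 20 mm, from -1 to 1; "rx", "ry", "rz": the turn, a rotation vector about the tool's x, y, z each as a share of 8 degrees, from -1 to 1; "gripper": the opening, from 0 (shut) to 1 (fully open). A call has 1 to 12 rows; each row shifts and turns the commanded pose from where the row before left it, along the tool's axes as they then stand; what a row does not reach is not made up. A row lasts 1/8 s, in which the tool goes at most 62.5 mm and 10.7 degrees, less where a joint would pass 70% of its speed; a pose out of reach is approached as far as the arm can. A call with a number of a shift or a turn outside -1 to 1 is refused whole. A call with a gripper value outside its range is refused whole. The fingers move at their own pace and stop on an object; "squeeze" is the grip in N (left out, the last holds). Time passes only in rows, so rows that do not move let the fingers close. It gives the time, the measured TCP pose, the force, the opening and the grip force at its end, in the units of the state.
- manip.get_obs(): the state, without advancing time (a new reading comes with each control period).
- manip.read_camera(name): name is "scene" or "top" or "wrist"; returns a dict with "frame" (400x640x3 uint8, blue, green, red), "z_map" (400x640 float32, m along the optical axis (not along the pixel's ray), 0 where there is no reading), "fx", "fy", "cx", "cy" (pixels), "dist" ([k1, k2, p1, p2, k3] as OpenCV has them; the pictures are not rectified), "rvec" (rotation vector, rad) and "tvec" (3), from world to camera coordinates, as OpenCV has them; the wrist camera has in their place "tool_from_camera" (4x4, takes a point from camera to tool coordinates, whose origin is the TCP and whose axes are the flange's). Camera axes: x right, y down, z forward; pixel columns grow to the right and rows downward; lengths in m; the calibration is good to about 2 mm. A picture is of the moment at which its call begins: read the wrist's pose just before it.
- manip.finish_job(): hands the job in; it is judged then, once.
The state is a dict: "t": time; "q": joint angles; "joint_velocities": joint speeds; "effort": joint torques, N m; "position": TCP position; "ee_rot": TCP orientation; "contact_force": force on the tool from outside, world axes, zero at the start; "torque": the same for the moment, N m; "grip_width": opening from 0.0 (shut) to 1.0 (fully open); "gripper_force": force on a finger pad.
Only numpy, scipy, OpenCV 4.12 (cv2) and the standard library are available. Lean on these libraries where they do the work, as an engineer would, in place of code of your own. Each camera call takes 0.05 s, during which the arm holds its last target. There are 200 camera calls.

### The job

Take the finished big jar off the jar mill and lay it in the wooden cradle, then pull up the mill's spring index knob and slide the near roller one notch in, towards the far roller, so that the knob drops home in the middle notch. Lay every 52 mm jar from the tray lengthwise in the groove between the rollers, leaving the small jar and the other things in the tray and the things around undisturbed. Last, on the control box turn the small inner knob until its line points at the long tick without moving the outer ring, then turn the outer ring until its line points there too without moving the inner knob.

Things in the scene. Friction and masses are not known exactly. Their poses are not given: they have to be found in the camera images.
- mill: jar mill, fixed: grey base 200 x 270 x 20 mm high, two parallel black rubber rollers along its y, 20 mm diameter, 250 mm long, axes 70 mm above the table, between end brackets at y = +-129 mm that reach up to 86 mm. Origin on the table, x from the near to the far roller, z up. Far roller fixed at x = +50 mm; near roller on the carriage at x = -24 mm + joint carriage
- groove (a point): where the middle of a row of 52 mm jars lies once the carriage is in the middle notch: jar centre between the rollers (then 50 mm apart), at mill x = +25, y = 0, 96 mm above the table; axes as the mill's, jars lie along y. Room for three jars, e.g. at y = -76, 0, +76 mm from here. In the start notch they would fall through
- carriage (a joint): slide of the near roller's steel carriage along the mill's +x, m. Three notches 24 mm apart: 0 (start, widest), 0.024 (middle), 0.048 (narrowest). White marks on the base beside the carriage's tongue show them. Slides with about 1.5 N friction when the plunger is up; the pin has about 1.5 mm of play either way in its notch
- plunger (a joint): lift of the spring index plunger on the carriage, m: 0 = pin down in a notch, 0.016 = fully pulled up; the pin clears the rack from about 0.008 up; let go between notches it rests on a tooth at about 0.007. The spring pushes down with 6 N when down, 11 N when fully up
- plunger_grip (a point): centre of the plunger's black round knob, 26 mm diameter, 26 mm high, upright, on the carriage's near side, at mill x = -84 mm + joint carriage, y = 0; 78 mm above the table when down; moves with carriage and plunger. Under it is a steel block 30 x 30 mm whose top is 16 mm below this point (plunger down)
- dial_center (a point): on the top of the white control box (110 x 110 x 45 mm high, fixed), on the upright axis of its two concentric knobs, 45 mm above the table; x points to the one long black tick on the panel (the others are short). Outer timer ring: black, 60 mm diameter, 1 to 21 mm above this point. Inner speed knob: bare aluminium, 24 mm diameter, 22 to 48 mm above this point
- timer_ring (a joint): angle of the outer ring's white line from the long tick, rad, counter-clockwise positive seen from above; 0 = on the long tick. Turns against about 0.05 N m, stays where it is left; stops at +-2.9
- speed_knob (a joint): angle of the inner knob's black line from the long tick, rad, counter-clockwise positive seen from above; 0 = on the long tick. Turns very easily (0.015 N m), stays where it is left; stops at +-2.9
- ring_mark (a point): outer end of the ring's white line, on its top edge, 30 mm from the axis
- big_jar: the finished batch: milling jar of the same look, 66 mm diameter, 58 mm long, 0.45 kg, at first lying across the wide gap between the rollers, its axis along them, about 91 mm above the table. Origin at its centre, x along its axis. It can also be gripped by its two flat ends, 58 mm apart
- cradle: wooden cradle, fixed: plywood board 100 x 100 x 12 mm with two rails along its y, 40 mm apart, 20 mm wide, 90 mm long, tops 30 mm above the table. Origin under its centre, z up. The big jar lies between the rails along y, its centre over the origin, 56 mm above the table
- tray: shallow wooden tray 215 x 285 x 20 mm high, walls and floor 6 mm thick, fixed. Origin under its centre on the table, x the short side
- jar1: stoneware milling jar lying on its side: off-white cylinder with two black rubber bands and a steel lid disc on one end, 52 mm diameter, 64 mm long, about 0.32 kg. Origin at its centre, x along its axis (which end is which does not matter). It can roll. None if absent in this run
- jar2: stoneware milling jar lying on its side: off-white cylinder with two black rubber bands and a steel lid disc on one end, 52 mm diameter, 64 mm long, about 0.32 kg. Origin at its centre, x along its axis (which end is which does not matter). It can roll. None if absent in this run
- jar3: stoneware milling jar lying on its side: off-white cylinder with two black rubber bands and a steel lid disc on one end, 52 mm diameter, 64 mm long, about 0.32 kg. Origin at its centre, x along its axis (which end is which does not matter). It can roll. None if absent in this run
- small_jar: smaller milling jar of the same look, 36 mm diameter, 60 mm long, lying in the tray; not wanted, belongs to another mill. Origin at its centre, x along its axis
- kiln_prop: buff fireclay kiln prop, 70 x 36 x 36 mm, lying in the tray; not wanted. Origin at its centre, x along its length
- cone_stand: terracotta tapered stand, 52 mm wide at its foot, 28 mm at its top, 34 mm high, standing in the tray; not wanted. Origin at the centre of its foot
- bowl: bystander: clay-coloured bowl, 120 mm across, 55 mm high. Origin under its foot
- glaze_pot: bystander: white glaze pot with lid, 64 mm diameter, 85 mm high. Origin under its foot
- ware_block: bystander: wooden block 100 x 65 x 35 mm. Origin under its centre
Not all that is in view belongs to the job. What is shaped like the big_jar but blue or turquoise is not meant.

How it is judged:
By the outcome, as a careful person would: the job done as asked, in the order asked, and still so for the second after the job is handed in, with the robot touching nothing.
Of jar1, jar2, jar3 only 2 to 3 are there at a start; the rules pass over those that are not, and their reading is None.
At some moment in a run one of jar1, jar2, jar3 may be knocked a few centimetres aside while the robot is not near it.
It also fails if it takes over 208 s, if anything falls off the work surface, if the arm or the gripper's body presses on something with over 40 N, if the wrist force passes 120 N, or if a joint passes its speed limit or range.

## Working session

There is one attempt and no reset: what is moved stays moved. The work goes in short steps, Python scripts to look and compute and a tool call to move; the robot and the scene stay as the last step left them, time stands still between calls to the robot, and variables do not carry over. Pictures are saved under pics/ and viewed, at most 14 in all, crops included, and the job is handed in when it is done.

Besides the shell and the picture viewer there is one more tool, called after "Call:" as name(argument=value, ...) on one line, values as JSON. drive_tool: Moves the arm, as the interface text tells. Shift numbers are shares of 20 mm and turn numbers shares of 8 degrees, none past 1 either way. Its arguments: {"type":"object","properties":{"steps":{"type":"array"},"squeeze":{"type":"number"}},"required":["steps"]}

```bash
mkdir -p pics; cat > h.py <<'E'
import numpy as np, cv2
from station import manip
def cam(n):
    o=manip.get_obs() if n=='wrist' else None
    c=manip.read_camera(n)
    K=np.array([[c['fx'],0,c['cx']],[0,c['fy'],c['cy']],[0,0,1.]]);D=np.array(c['dist'],float)
    if n=='wrist':
        T=np.eye(4);T[:3,:3]=np.array(o['ee_rot']);T[:3,3]=o['position']
        M=T@np.array(c['tool_from_camera'])
    else:
        R=cv2.Rodrigues(np.array(c['rvec'],float))[0];M=np.eye(4);M[:3,:3]=R.T;M[:3,3]=-R.T@np.array(c['tvec'],float).ravel()
    return dict(im=c['frame'],z=c['z_map'],K=K,D=D,M=M)
def rays(c,uv):
    p=cv2.undistortPoints(np.array(uv,float).reshape(-1,1,2),c['K'],c['D']).reshape(-1,2)
    return np.c_[p,np.ones(len(p))]
def plane(c,uv,h):
    d=rays(c,uv)@c['M'][:3,:3].T;o=c['M'][:3,3]
    return o+d*((h-o[2])/d[:,2])[:,None]
def cloud(c):
    h,w=c['z'].shape;u,v=np.meshgrid(np.arange(w),np.arange(h))
    r=rays(c,np.c_[u.ravel(),v.ravel()])*c['z'].reshape(-1,1)
    return (r@c['M'][:3,:3].T+c['M'][:3,3]).reshape(h,w,3)
def proj(c,P):
    W=np.linalg.inv(c['M']);return cv2.projectPoints(np.array(P,float).reshape(-1,3),cv2.Rodrigues(W[:3,:3])[0],W[:3,3],c['K'],c['D'])[0].reshape(-1,2)
E
python3 - <<'E'
from h import *
import pickle
for n in('scene','top'):
    c=cam(n);pickle.dump(c,open(n+'.pkl','wb'));cv2.imwrite(f'pics/{n}0.png',c['im']);print(n,c['M'][:3,3],c['M'][:3,:3].round(2).tolist(),c['K'][0,0],(c['z']>0).mean())
o=manip.get_obs();print(o['ee_rot'],o['position'],o['grip_width'],o['t'])
E
```

```text
scene [1.22846812 0.01623233 0.56519657] [[-0.04, 0.56, -0.83], [1.0, 0.04, -0.02], [0.02, -0.83, -0.56]] 361.65406624449355 0.9960546875
top [ 0.39582374 -0.02820692  1.26606961] [[-0.01, -0.99, 0.12], [-1.0, 0.01, 0.0], [-0.0, -0.12, -0.99]] 487.8067142271737 0.99612109375
[[-9.72566108e-01  2.32626522e-01 -2.57182132e-04]
 [ 2.32626648e-01  9.72565043e-01 -1.44234821e-03]
 [-8.54020969e-05 -1.46260641e-03 -9.99998927e-01]] [0.14532461 0.60744846 0.24952762] 1.0001619433507754 0.1
```

View pics/top0.png

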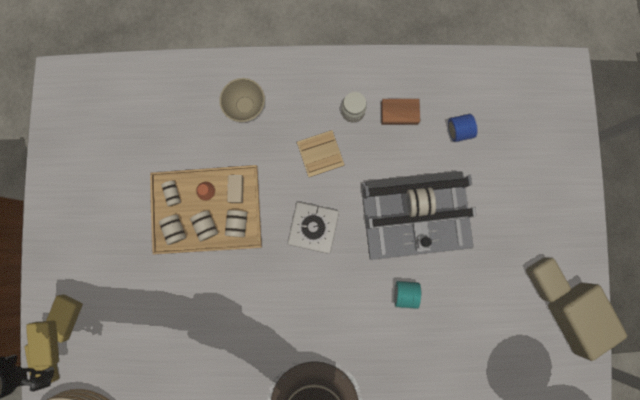

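View pics/scene0.png

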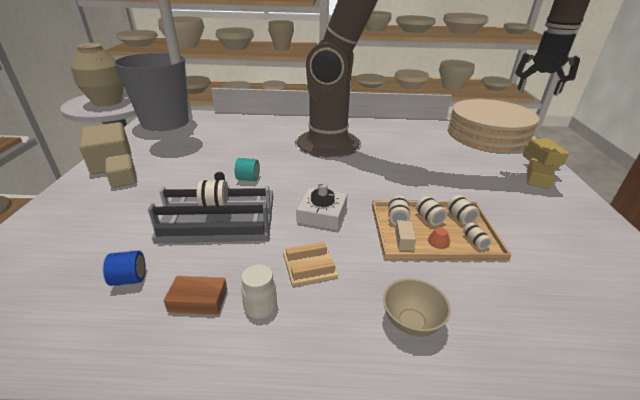

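The top view shows the big jar (off-white) at (421,203). The blue (462,127) and turquoise (408,295) look-alikes are not meant. There are three 52 mm jars at (172,229), (204,225) and (236,222), and the small jar at (171,193). The cradle is at (321,153), the dial at (313,227) and the index knob at (426,241).

```bash
python3 - <<'E'
from h import *
import pickle
t=pickle.load(open('top.pkl','rb'));P=cloud(t);g=t['im'].astype(int)
def rect(m,name):
    q=P[m][:,:2].astype(np.float32);r=cv2.minAreaRect(q*1000);print(name,len(q),np.round(r[0],1),np.round(r[1],1),round(r[2],1),'zmed',np.median(P[m][:,2]).round(4),'zmax',np.percentile(P[m][:,2],98).round(4))
def box(u0,v0,u1,v1):
    m=np.zeros(g.shape[:2],bool);m[v0:v1,u0:u1]=1;return m
Z=P[...,2];br=g.mean(2)
mill=box(355,165,480,265)
print('table z',np.median(Z[box(250,60,330,90)]))
rect(mill&(Z>.012)&(Z<.03),'base')
rect(box(360,165,480,200)&(Z>.06)&(Z<.088)&(br<60),'far roller')
rect(box(360,203,480,230)&(Z>.06)&(Z<.088)&(br<60),'near roller')
rect(box(400,180,445,225)&(Z>.098),'bigjar')
rect(box(410,230,440,255)&(Z>.082),'knob')
rect(box(290,125,350,180)&(Z>.02),'cradle rails')
rect(box(290,125,350,180)&(Z>.006),'cradle')
rect(box(280,195,345,260)&(Z>.035)&(Z<.05),'box')
rect(box(280,195,345,260)&(Z>.058)&(Z<.075),'ring')
rect(box(280,195,345,260)&(Z>.08),'inner')
rect(box(140,160,270,260)&(Z>.013)&(Z<.026),'tray')
for n,b in dict(j1=(155,208,190,250),j2=(188,205,221,245),j3=(221,200,250,240),small=(155,175,190,208),prop=(222,170,248,205),cone=(192,175,220,205)).items():
    rect(box(*b)&(Z>.028),n)
s=pickle.load(open('scene.pkl','rb'))
cv2.imwrite('pics/crop1.png',np.vstack([cv2.resize(t['im'][165:265,355:485],None,fx=4,fy=3.9),cv2.resize(t['im'][195:260,280:345],(520,200))]) if 0 else np.hstack([cv2.resize(t['im'][165:265,355:485],None,fx=3.5,fy=3.5),cv2.resize(t['im'][200:255,285:342],(340,350),interpolation=cv2.INTER_CUBIC)]))
E
```

```text
table z -0.00013678033613762075
base 4495 [ 479.9 -271.9] [200.3 272. ] 5.3 zmed 0.0199 zmax 0.0273
far roller 650 [ 545.6 -266.4] [ 21.  247.4] 5.8 zmed 0.0784 zmax 0.0835
near roller 605 [ 471.9 -273.1] [ 17.2 246.7] 5.2 zmed 0.0784 zmax 0.0838
bigjar 668 [ 473.7 -157.2] [ 71.5 292.8] 17.4 zmed 0.1184 zmax 0.1265
knob 90 [ 409.2 -158.9] [ 22.  261.9] 1.0 zmed 0.0901 zmax 1.2661
cradle rails 590 [548.5 -44.4] [291.7  96.2] 12.2 zmed 0.0292 zmax 1.2661
cradle 1453 [563.8 -11.3] [151.4 331.8] 85.0 zmed 0.0144 zmax 0.0338
box 1430 [451.4  -3.2] [110.  110.4] 77.2 zmed 0.0443 zmax 0.0488
ring 395 [451.5  -4.1] [59.2 59.4] 89.8 zmed 0.0651 zmax 0.07
inner 97 [431.4 -16.9] [71.2 22.6] 35.2 zmed 0.0929 zmax 1.2661
tray 1114 [502.4 279.9] [216.6 286.3] 3.1 zmed 0.0189 zmax 0.0246
j1 533 [442.1 179.5] [419.  75.] 87.6 zmed 0.0529 zmax 0.0627
j2 539 [447.5 138. ] [339.9  75.1] 85.2 zmed 0.0532 zmax 0.0616
j3 566 [461.5  91.7] [256.8  94.2] 81.4 zmed 0.053 zmax 0.0606
small 321 [460.9 189.2] [449.4  63.7] 65.3 zmed 0.0386 zmax 0.0483
prop 391 [473.9 109.1] [307.6  71.4] 47.3 zmed 0.0411 zmax 0.0467
cone 168 [486.1 129.3] [361.1  37.8] 66.2 zmed 0.0376 zmax 1.2661
```

View pics/crop1.png

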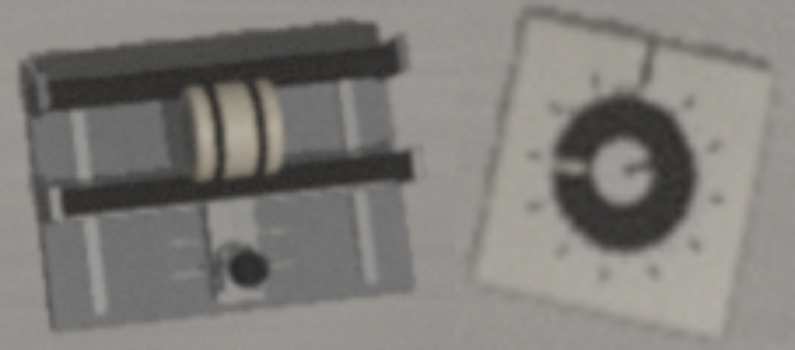

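```bash
cat >> h.py <<'E'
def d2(x,y,z,yaw):
    """turn shares (about tool z) then shift shares in the turned frame; yaw = world angle of tool y"""
    o=manip.get_obs();R=np.array(o['ee_rot']);p=np.array(o['position'])
    cur=np.degrees(np.arctan2(R[1,1],R[0,1]));dz=(yaw-cur+180)%360-180
    a=np.radians(yaw);Y=np.array([np.cos(a),np.sin(a),0]);Z=np.array([0,0,-1.]);X=np.cross(Y,Z)
    e=(np.array([x,y,z])-p)/.02
    tilt=np.cross(R[:,2],[0,0,-1])@R
    print('t',round(o['t'],2),'p',p.round(4),'yaw',round(cur,2),'rz',round(-dz/8,3),'shift xyz',np.round([e@X,e@Y,e@Z],3),'tilt rx,ry shares',np.round(np.degrees(tilt[:2])/8,3),'w',round(o['grip_width'],3),'gf',np.round(o['gripper_force'],1),'q7',round(o['q'][6]),'F',np.round(o['contact_force'],1))
E
cat > meas.py <<'E'
from h import *
def setup(c):
    P=cloud(c);P[c['z']<=0]=-1;P[P[...,2]>.2]=-1;return P
def rect(P,m,name):
    q=P[m][:,:2].astype(np.float32);r=cv2.minAreaRect(q*1000);print(name,len(q),np.round(r[0],1),np.round(r[1],1),round(r[2],1),'z',np.percentile(P[m][:,2],[50,98]).round(4))
    return r
def near(P,x,y,r): return np.hypot(P[...,0]-x,P[...,1]-y)<r
E
python3 - <<'E'
from meas import *
import pickle
t=pickle.load(open('top.pkl','rb'));P=setup(t);Z=P[...,2]
def box(u0,v0,u1,v1):
    m=np.zeros(Z.shape,bool);m[v0:v1,u0:u1]=1;return m
for n,b,l in [('big',(400,180,445,225),.1),('knob',(410,230,440,255),.082),('rails',(290,125,350,180),.022),('cradle',(290,125,350,180),.007),('inner',(290,200,340,250),.085),
 ('j1',(155,208,190,250),.03),('j2',(188,205,221,245),.03),('j3',(221,200,250,240),.03),('small',(155,175,190,208),.026),('prop',(222,170,248,205),.03),('cone',(192,175,220,205),.03),
 ('pot',(335,85,375,130),.06),('bowl',(215,75,270,130),.03),('block',(375,90,425,130),.02)]:
    rect(P,box(*b)&(Z>l),n)
d2(.45,.25,.25,95.3)
E
```

```text
big 647 [ 507.3 -265.5] [64.2 58.6] 5.6 z [0.1185 0.126 ]
knob 86 [ 410.4 -276.5] [23.8 23.2] 60.2 z [0.0897 0.0953]
rails 568 [647.4 -22.9] [81.6 89.8] 17.9 z [0.0292 0.0341]
cradle 1409 [648.  -38.6] [115.3 129.2] 17.8 z [0.0145 0.0333]
inner 78 [451.3  -3.5] [21.7 21.8] 89.6 z [0.0922 0.0976]
j1 517 [450.  356.1] [64.5 51. ] 21.3 z [0.0529 0.0609]
j2 526 [458.  274.7] [65.7 52.8] 24.1 z [0.0532 0.0608]
j3 553 [477.3 192.5] [51.7 92. ] 88.3 z [0.053  0.0601]
small 328 [543.7 366.5] [61.9 38.1] 18.6 z [0.0383 0.0448]
prop 382 [553.  195.9] [35.  70.4] 89.6 z [0.0411 0.0464]
cone 145 [550.4 276.7] [34.  36.6] 85.3 z [0.0377 0.0438]
pot 430 [ 761.6 -111.8] [56.3 55.4] 88.9 z [0.0842 0.0894]
bowl 663 [783.2 178.2] [116.8 118.3] 0.6 z [0.0488 0.0584]
block 918 [ 754.  -235.7] [99.4 64.3] 89.4 z [0.0346 0.0396]
t 0.1 p [0.1453 0.6074 0.2495] yaw 76.55 rz -2.344 shift xyz [-13.518 -19.203  -0.024] tilt rx,ry shares [-0.01   0.001] w 1.0 gf 0.0 q7 -5 F [ 0.  -0.9  0.1]
```

The measurements are consistent. The rollers, jar and knob put the mill origin at about (0.495, -0.270) with a yaw of 5.4°. The off-white 66 mm jar at (0.507, -0.266) is the big jar. Setting out.

Call:
drive_tool(steps=[{"rz":-0.78,"x":-1,"y":-0.5},{"rz":-0.78,"x":-1,"y":-1},{"rz":-0.78,"x":-1,"y":-1},{"x":-1,"y":-1},{"x":-1,"y":-1},{"x":-1,"y":-1},{"x":-1,"y":-1},{"x":-1,"y":-1},{"x":-1,"y":-1},{"x":-1,"y":-1},{"x":-1,"y":-1},{"x":-1,"y":-1}], squeeze=40)

```text
invalid input
```

Call:
drive_tool(steps=[{"x":-1,"y":-1},{"x":-1,"y":-1},{"y":-1},{"y":-1},{"y":-1},{"y":-1},{"y":-1},{"y":-1},{"y":-1},{"y":-1},{"y":-1},{"y":-1}])

```text
invalid input
```

Call:
drive_tool(steps=[{"y":-1},{"y":-1},{"y":-1},{"y":-1},{"y":-1},{"y":-1},{"y":-1},{"y":-1},{"y":-1},{"y":-1},{"y":-1},{"y":-1}])

```text
invalid input
```

```bash
python3 -c "
from h import *
d2(.5075,-.2655,.19,95.4)"
```

```text
t 0.1 p [0.1453 0.6074 0.2495] yaw 76.55 rz -2.356 shift xyz [-13.921 -45.158   2.976] tilt rx,ry shares [-0.01   0.001] w 1.0 gf 0.0 q7 -5 F [ 0.  -0.9  0.1]
```

The rows probably need every key, so I'll send full rows.

Call:
drive_tool(steps=[{"x":-1,"y":-0.5,"z":0,"rx":0,"ry":0,"rz":-0.78,"gripper":1},{"x":-1,"y":-1,"z":0,"rx":0,"ry":0,"rz":-0.78,"gripper":1},{"x":-1,"y":-1,"z":0,"rx":0,"ry":0,"rz":-0.78,"gripper":1},{"x":-1,"y":-1,"z":0,"rx":0,"ry":0,"rz":0,"gripper":1},{"x":-1,"y":-1,"z":0,"rx":0,"ry":0,"rz":0,"gripper":1},{"x":-1,"y":-1,"z":0,"rx":0,"ry":0,"rz":0,"gripper":1},{"x":-1,"y":-1,"z":0,"rx":0,"ry":0,"rz":0,"gripper":1},{"x":-1,"y":-1,"z":0,"rx":0,"ry":0,"rz":0,"gripper":1},{"x":-1,"y":-1,"z":0,"rx":0,"ry":0,"rz":0,"gripper":1},{"x":-1,"y":-1,"z":0,"rx":0,"ry":0,"rz":0,"gripper":1},{"x":-1,"y":-1,"z":0,"rx":0,"ry":0,"rz":0,"gripper":1},{"x":-1,"y":-1,"z":0,"rx":0,"ry":0,"rz":0,"gripper":1}], squeeze=40)

```text
t: 1.6
position: [0.3958, 0.3872, 0.25]
ee_rot: [[-0.996, -0.092, -0.0], [-0.092, 0.996, -0.001], [0.0, -0.0, -1.0]]
contact_force: [0.6, 0.4, 0.2]
grip_width: 1.002
gripper_force: 0.0
```

Call:
drive_tool(steps=[{"x":-1,"y":-1,"gripper":1},{"x":-1,"y":-1,"gripper":1}])

```text
invalid input
```

Call:
drive_tool(steps=[{"x":-0.6,"y":-1,"z":0,"rx":0,"ry":0,"rz":0,"gripper":1},{"x":-1,"y":-1,"z":0,"rx":0,"ry":0,"rz":0,"gripper":1},{"x":-1,"y":-1,"z":0,"rx":0,"ry":0,"rz":0,"gripper":1},{"x":0,"y":-1,"z":0,"rx":0,"ry":0,"rz":0,"gripper":1},{"x":0,"y":-1,"z":0,"rx":0,"ry":0,"rz":0,"gripper":1},{"x":0,"y":-1,"z":0,"rx":0,"ry":0,"rz":0,"gripper":1},{"x":0,"y":-1,"z":0,"rx":0,"ry":0,"rz":0,"gripper":1},{"x":0,"y":-1,"z":0,"rx":0,"ry":0,"rz":0,"gripper":1},{"x":0,"y":-1,"z":0,"rx":0,"ry":0,"rz":0,"gripper":1},{"x":0,"y":-1,"z":0,"rx":0,"ry":0,"rz":0,"gripper":1},{"x":0,"y":-1,"z":0,"rx":0,"ry":0,"rz":0,"gripper":1},{"x":0,"y":-1,"z":0,"rx":0,"ry":0,"rz":0,"gripper":1}])

```text
t: 3.1
position: [0.4692, 0.1525, 0.2503]
ee_rot: [[-0.996, -0.092, 0.0], [-0.092, 0.996, 0.0], [-0.0, 0.0, -1.0]]
contact_force: [0.3, 1.1, 1.1]
grip_width: 1.003
gripper_force: 0.0
```

Call:
drive_tool(steps=[{"x":0,"y":-1,"z":0,"rx":0,"ry":0,"rz":0,"gripper":1},{"x":0,"y":-1,"z":0,"rx":0,"ry":0,"rz":0,"gripper":1},{"x":0,"y":-1,"z":0,"rx":0,"ry":0,"rz":0,"gripper":1},{"x":0,"y":-1,"z":0,"rx":0,"ry":0,"rz":0,"gripper":1},{"x":0,"y":-1,"z":0,"rx":0,"ry":0,"rz":0,"gripper":1},{"x":0,"y":-1,"z":0,"rx":0,"ry":0,"rz":0,"gripper":1},{"x":0,"y":-1,"z":0,"rx":0,"ry":0,"rz":0,"gripper":1},{"x":0,"y":-1,"z":0,"rx":0,"ry":0,"rz":0,"gripper":1},{"x":0,"y":-1,"z":0,"rx":0,"ry":0,"rz":0,"gripper":1},{"x":0,"y":-1,"z":0,"rx":0,"ry":0,"rz":0,"gripper":1},{"x":0,"y":-1,"z":0,"rx":0,"ry":0,"rz":0,"gripper":1},{"x":0,"y":-1,"z":0,"rx":0,"ry":0,"rz":0,"gripper":1}])

```text
t: 4.6
position: [0.4909, -0.0864, 0.2503]
ee_rot: [[-0.996, -0.092, 0.0], [-0.092, 0.996, 0.0], [-0.0, 0.0, -1.0]]
contact_force: [-0.0, -0.2, 0.6]
grip_width: 1.003
gripper_force: 0.0
```

Call:
drive_tool(steps=[{"x":0,"y":-1,"z":0,"rx":0,"ry":0,"rz":0,"gripper":1},{"x":0,"y":-1,"z":0,"rx":0,"ry":0,"rz":0,"gripper":1},{"x":0,"y":-1,"z":0,"rx":0,"ry":0,"rz":0,"gripper":1},{"x":0,"y":-1,"z":0,"rx":0,"ry":0,"rz":0,"gripper":1},{"x":0,"y":-1,"z":0,"rx":0,"ry":0,"rz":0,"gripper":1},{"x":0,"y":-1,"z":0,"rx":0,"ry":0,"rz":0,"gripper":1},{"x":0,"y":-1,"z":0,"rx":0,"ry":0,"rz":0,"gripper":1},{"x":0,"y":-1,"z":0,"rx":0,"ry":0,"rz":0,"gripper":1},{"x":0,"y":-1,"z":0,"rx":0,"ry":0,"rz":0,"gripper":1},{"x":0,"y":0,"z":0,"rx":0,"ry":0,"rz":0,"gripper":1}])

```text
t: 5.85
position: [0.5069, -0.2663, 0.2502]
ee_rot: [[-0.996, -0.089, -0.0], [-0.089, 0.996, -0.001], [0.0, -0.001, -1.0]]
contact_force: [-0.9, 0.4, 0.5]
grip_width: 0.998
gripper_force: 0.0
```

```bash
python3 - <<'E'
from meas import *
d2(.5075,-.2655,.093,95.4)
c=cam('wrist');cv2.imwrite('pics/w1.png',c['im']);P=setup(c);Z=P[...,2]
rect(P,near(P,.5075,-.2655,.06)&(Z>.1),'big')
rect(P,near(P,.4103,-.2765,.03)&(Z>.083),'knob')
E
```

```text
t 5.85 p [ 0.5069 -0.2663  0.2502] yaw 95.11 rz -0.036 shift xyz [-0.035  0.035  7.858] tilt rx,ry shares [-0.005 -0.003] w 0.998 gf 0.0 q7 127 F [-0.9  0.4  0.5]
big 4246 [ 506.2 -265.9] [61.7 58. ] 5.1 z [0.1213 0.1255]
knob 662 [ 411.7 -277.2] [24.5 25.3] 18.9 z [0.0916 0.0932]
```

View pics/w1.png

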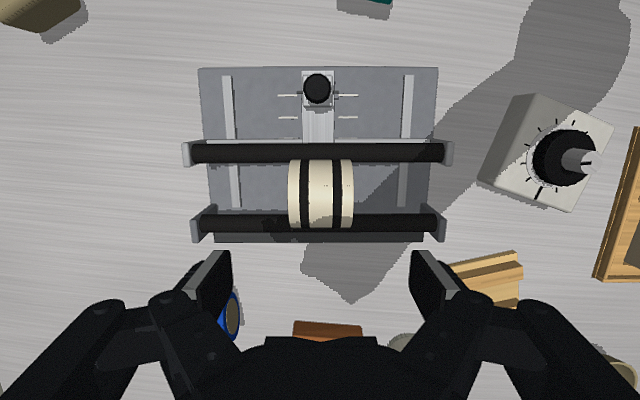

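The wrist view shows the off-white big jar at (320,193) lying centred across the rollers, with the knob at (317,88). The blue jar is partly hidden at (232,310). I'll descend and grip the big jar by its ends.

Call:
drive_tool(steps=[{"x":0,"y":0,"z":1,"rx":0,"ry":0,"rz":-0.03,"gripper":1},{"x":0,"y":0,"z":1,"rx":0,"ry":0,"rz":0,"gripper":1},{"x":0,"y":0,"z":1,"rx":0,"ry":0,"rz":0,"gripper":1},{"x":0,"y":0,"z":1,"rx":0,"ry":0,"rz":0,"gripper":1},{"x":0,"y":0,"z":1,"rx":0,"ry":0,"rz":0,"gripper":1},{"x":0,"y":0,"z":1,"rx":0,"ry":0,"rz":0,"gripper":1},{"x":0,"y":0,"z":1,"rx":0,"ry":0,"rz":0,"gripper":1},{"x":0,"y":0,"z":0.8,"rx":0,"ry":0,"rz":0,"gripper":1},{"x":0,"y":0,"z":0,"rx":0,"ry":0,"rz":0,"gripper":0.5},{"x":0,"y":0,"z":0,"rx":0,"ry":0,"rz":0,"gripper":0.5},{"x":0,"y":0,"z":0,"rx":0,"ry":0,"rz":0,"gripper":0.4},{"x":0,"y":0,"z":0,"rx":0,"ry":0,"rz":0,"gripper":0.3}], squeeze=50)

```text
t: 7.4
position: [0.508, -0.2653, 0.0951]
ee_rot: [[-0.995, -0.095, 0.001], [-0.095, 0.995, -0.001], [-0.001, -0.001, -1.0]]
contact_force: [-1.3, -3.9, 3.7]
grip_width: 0.676
gripper_force: 54.5
```

Call:
drive_tool(steps=[{"x":0,"y":0,"z":0,"rx":0,"ry":0,"rz":0,"gripper":0.3},{"x":0,"y":0,"z":0,"rx":0,"ry":0,"rz":0,"gripper":0.3}])

```text
t: 7.65
position: [0.508, -0.2653, 0.0951]
ee_rot: [[-0.995, -0.095, 0.001], [-0.095, 0.995, -0.001], [-0.001, -0.001, -1.0]]
contact_force: [-1.8, -5.6, 6.7]
grip_width: 0.674
gripper_force: 54.8
```

Call:
drive_tool(steps=[{"x":0,"y":0,"z":-0.5,"rx":0,"ry":0,"rz":0,"gripper":0.3},{"x":0,"y":0,"z":-1,"rx":0,"ry":0,"rz":0,"gripper":0.3},{"x":0,"y":0,"z":-1,"rx":0,"ry":0,"rz":0,"gripper":0.3},{"x":-0.4,"y":0.5,"z":-0.5,"rx":0,"ry":0,"rz":0,"gripper":0.3},{"x":-0.7,"y":0.9,"z":0,"rx":0,"ry":0,"rz":0,"gripper":0.3},{"x":-0.7,"y":1,"z":0,"rx":0,"ry":0,"rz":0,"gripper":0.3},{"x":-0.7,"y":1,"z":0,"rx":0,"ry":0,"rz":0,"gripper":0.3},{"x":-0.7,"y":1,"z":0,"rx":0,"ry":0,"rz":0,"gripper":0.3},{"x":-0.7,"y":1,"z":0,"rx":0,"ry":0,"rz":0,"gripper":0.3},{"x":-0.7,"y":1,"z":0,"rx":0,"ry":0,"rz":0,"gripper":0.3},{"x":-0.7,"y":1,"z":0,"rx":0,"ry":0,"rz":0,"gripper":0.3},{"x":-0.7,"y":1,"z":0,"rx":0,"ry":0,"rz":0,"gripper":0.3}])

```text
t: 9.15
position: [0.6111, -0.083, 0.1536]
ee_rot: [[-0.995, -0.097, -0.002], [-0.097, 0.995, 0.001], [0.002, 0.001, -1.0]]
contact_force: [0.6, -0.5, -4.1]
grip_width: 0.671
gripper_force: 54.5
```

Call:
drive_tool(steps=[{"x":-0.7,"y":1,"z":0,"rx":0,"ry":0,"rz":0,"gripper":0.3},{"x":-0.7,"y":1,"z":0,"rx":0,"ry":0,"rz":0,"gripper":0.3},{"x":-0.7,"y":1,"z":0,"rx":0,"ry":0,"rz":0,"gripper":0.3},{"x":0,"y":0,"z":0,"rx":0,"ry":0,"rz":-0.52,"gripper":0.3},{"x":0,"y":0,"z":0,"rx":0,"ry":0,"rz":-0.52,"gripper":0.3},{"x":0,"y":0,"z":0,"rx":0,"ry":0,"rz":-0.52,"gripper":0.3},{"x":0,"y":0,"z":0,"rx":0,"ry":0,"rz":0,"gripper":0.3},{"x":0,"y":0,"z":0,"rx":0,"ry":0,"rz":0,"gripper":0.3}])

```text
t: 10.15
position: [0.6472, -0.0216, 0.1542]
ee_rot: [[-0.952, -0.307, -0.0], [-0.307, 0.952, 0.0], [0.0, 0.0, -1.0]]
contact_force: [-0.1, -0.5, -4.5]
grip_width: 0.672
gripper_force: 54.7
```

```bash
python3 - <<'E'
from meas import *
d2(.6474,-.0229,.061,107.9)
c=cam('wrist');P=setup(c);Z=P[...,2]
rect(P,near(P,.6474,-.0229,.09)&(Z>.024)&(Z<.036),'rails')
cv2.imwrite('pics/w2.png',c['im'])
E
```

```text
t 10.15 p [ 0.6472 -0.0216  0.1542] yaw 107.89 rz -0.001 shift xyz [ 0.01  -0.063  4.662] tilt rx,ry shares [ 0. -0.] w 0.672 gf 54.7 q7 115 F [-0.1 -0.5 -4.5]
rails 2696 [619.  -32.7] [20.2 90.6] 17.9 z [0.0309 0.0322]
```

View pics/w2.png

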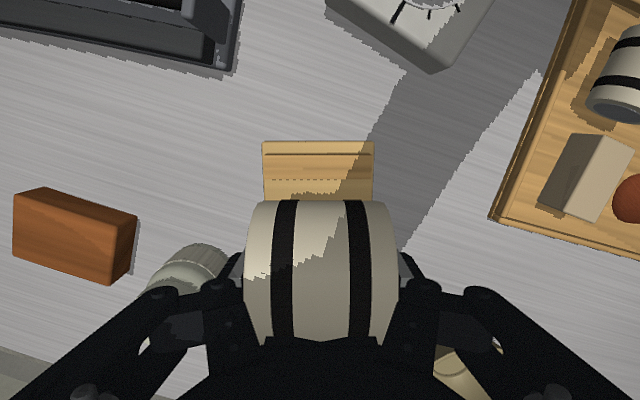

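The wrist view shows the jar held at (320,270) and centred over the cradle at (318,170). The near rail agrees with the first measurement, so I'll lower and release.

Call:
drive_tool(steps=[{"x":0,"y":-0.06,"z":1,"rx":0,"ry":0,"rz":0,"gripper":0.3},{"x":0,"y":0,"z":1,"rx":0,"ry":0,"rz":0,"gripper":0.3},{"x":0,"y":0,"z":1,"rx":0,"ry":0,"rz":0,"gripper":0.3},{"x":0,"y":0,"z":0.7,"rx":0,"ry":0,"rz":0,"gripper":0.3},{"x":0,"y":0,"z":0.4,"rx":0,"ry":0,"rz":0,"gripper":0.3},{"x":0,"y":0,"z":0.25,"rx":0,"ry":0,"rz":0,"gripper":0.3},{"x":0,"y":0,"z":0.2,"rx":0,"ry":0,"rz":0,"gripper":0.3},{"x":0,"y":0,"z":0,"rx":0,"ry":0,"rz":0,"gripper":0.3}])

```text
t: 11.2
position: [0.6475, -0.023, 0.0634]
ee_rot: [[-0.951, -0.309, 0.0], [-0.309, 0.951, 0.0], [-0.0, 0.0, -1.0]]
contact_force: [-0.6, 0.3, -4.3]
grip_width: 0.67
gripper_force: 54.7
```

Call:
drive_tool(steps=[{"x":0,"y":0,"z":0.1,"rx":0,"ry":0,"rz":0,"gripper":0.3},{"x":0,"y":0,"z":0.08,"rx":0,"ry":0,"rz":0,"gripper":0.3},{"x":0,"y":0,"z":0,"rx":0,"ry":0,"rz":0,"gripper":0.3}])

```text
t: 11.58
position: [0.6477, -0.023, 0.0603]
ee_rot: [[-0.951, -0.309, 0.001], [-0.309, 0.951, 0.0], [-0.001, -0.0, -1.0]]
contact_force: [-0.5, 1.3, 1.0]
grip_width: 0.676
gripper_force: 55.3
```

Call:
drive_tool(steps=[{"x":0,"y":0,"z":0,"rx":0,"ry":0,"rz":0,"gripper":0.8},{"x":0,"y":0,"z":0,"rx":0,"ry":0,"rz":0,"gripper":1},{"x":0,"y":0,"z":0,"rx":0,"ry":0,"rz":0,"gripper":1},{"x":0,"y":0,"z":-0.5,"rx":0,"ry":0,"rz":0,"gripper":1},{"x":0,"y":0,"z":-1,"rx":0,"ry":0,"rz":0,"gripper":1},{"x":0,"y":0,"z":-1,"rx":0,"ry":0,"rz":0,"gripper":1},{"x":0,"y":0,"z":-1,"rx":0,"ry":0,"rz":0,"gripper":1},{"x":0,"y":0,"z":-1,"rx":0,"ry":0,"rz":0,"gripper":1},{"x":0,"y":0,"z":0,"rx":0,"ry":0,"rz":0.52,"gripper":1},{"x":0,"y":0,"z":0,"rx":0,"ry":0,"rz":0.52,"gripper":1},{"x":0,"y":0,"z":0,"rx":0,"ry":0,"rz":0.52,"gripper":1}])

```text
t: 12.95
position: [0.6475, -0.0229, 0.1508]
ee_rot: [[-0.996, -0.094, 0.001], [-0.094, 0.996, 0.0], [-0.001, 0.0, -1.0]]
contact_force: [-0.4, 0.1, -0.3]
grip_width: 1.0
gripper_force: 0.0
```

Call:
drive_tool(steps=[{"x":1,"y":-0.9,"z":0,"rx":0,"ry":0,"rz":0,"gripper":1},{"x":1,"y":-0.9,"z":0,"rx":0,"ry":0,"rz":0,"gripper":1},{"x":1,"y":-0.9,"z":0,"rx":0,"ry":0,"rz":0,"gripper":1},{"x":1,"y":-0.9,"z":0,"rx":0,"ry":0,"rz":0,"gripper":1},{"x":1,"y":-0.9,"z":0,"rx":0,"ry":0,"rz":0,"gripper":1},{"x":1,"y":-0.9,"z":0,"rx":0,"ry":0,"rz":0,"gripper":1},{"x":1,"y":-0.9,"z":0,"rx":0,"ry":0,"rz":0,"gripper":1},{"x":1,"y":-0.9,"z":0,"rx":0,"ry":0,"rz":0,"gripper":1},{"x":1,"y":-0.9,"z":0,"rx":0,"ry":0,"rz":0,"gripper":1},{"x":1,"y":-0.9,"z":0,"rx":0,"ry":0,"rz":0,"gripper":1},{"x":1,"y":-0.9,"z":0,"rx":0,"ry":0,"rz":0,"gripper":1},{"x":1,"y":-0.9,"z":0,"rx":0,"ry":0,"rz":0,"gripper":1}])

```text
t: 14.45
position: [0.4281, -0.262, 0.1499]
ee_rot: [[-0.995, -0.096, 0.0], [-0.096, 0.995, 0.0], [-0.0, 0.0, -1.0]]
contact_force: [0.7, 0.3, -0.2]
grip_width: 1.0
gripper_force: 0.0
```

Call:
drive_tool(steps=[{"x":1,"y":-0.7,"z":0,"rx":0,"ry":0,"rz":0,"gripper":0.6},{"x":0,"y":0,"z":0,"rx":0,"ry":0,"rz":0,"gripper":0.6},{"x":0,"y":0,"z":0,"rx":0,"ry":0,"rz":0,"gripper":0.6}])

```text
t: 14.82
position: [0.411, -0.2766, 0.1499]
ee_rot: [[-0.995, -0.096, 0.001], [-0.096, 0.995, 0.0], [-0.001, 0.0, -1.0]]
contact_force: [0.3, -0.3, 0.4]
grip_width: 0.598
gripper_force: 0.0
```

```bash
python3 - <<'E'
from meas import *
d2(.411,-.277,.088,95.4)
c=cam('top');P=setup(c);Z=P[...,2]
rect(P,near(P,.6474,-.0229,.06)&(Z>.045),'bigjar')
c=cam('wrist');cv2.imwrite('pics/w3.png',c['im'])
E
```

```text
t 14.82 p [ 0.411  -0.2766  0.1499] yaw 95.52 rz 0.015 shift xyz [ 0.004 -0.019  3.093] tilt rx,ry shares [0.002 0.005] w 0.598 gf 0.0 q7 135 F [ 0.3 -0.3  0.4]
bigjar 625 [646. -22.] [66.2 59.2] 18.8 z [0.0837 0.0916]
```

Call:
drive_tool(steps=[{"x":0,"y":0,"z":1,"rx":0,"ry":0,"rz":0,"gripper":0.6},{"x":0,"y":0,"z":1,"rx":0,"ry":0,"rz":0,"gripper":0.6},{"x":0,"y":0,"z":0.7,"rx":0,"ry":0,"rz":0,"gripper":0.6},{"x":0,"y":0,"z":0.4,"rx":0,"ry":0,"rz":0,"gripper":0.6},{"x":0,"y":0,"z":0,"rx":0,"ry":0,"rz":0,"gripper":0.4},{"x":0,"y":0,"z":0,"rx":0,"ry":0,"rz":0,"gripper":0.2},{"x":0,"y":0,"z":0,"rx":0,"ry":0,"rz":0,"gripper":0.1},{"x":0,"y":0,"z":0,"rx":0,"ry":0,"rz":0,"gripper":0.1},{"x":0,"y":0,"z":0,"rx":0,"ry":0,"rz":0,"gripper":0.1}], squeeze=70)

```text
t: 16.05
position: [0.4113, -0.2781, 0.0884]
ee_rot: [[-0.995, -0.095, 0.002], [-0.095, 0.995, -0.002], [-0.002, -0.002, -1.0]]
contact_force: [-0.3, -5.0, -0.3]
grip_width: 0.274
gripper_force: 68.8
```

Call:
drive_tool(steps=[{"x":0,"y":0,"z":-0.25,"rx":0,"ry":0,"rz":0,"gripper":0.1},{"x":0,"y":0,"z":-0.25,"rx":0,"ry":0,"rz":0,"gripper":0.1},{"x":0,"y":0,"z":-0.15,"rx":0,"ry":0,"rz":0,"gripper":0.1},{"x":0,"y":0,"z":0,"rx":0,"ry":0,"rz":0,"gripper":0.1}])

```text
t: 16.55
position: [0.4109, -0.2782, 0.1008]
ee_rot: [[-0.995, -0.095, 0.001], [-0.095, 0.995, -0.002], [-0.001, -0.002, -1.0]]
contact_force: [2.9, -8.1, -10.2]
grip_width: 0.274
gripper_force: 69.1
```

Call:
drive_tool(steps=[{"x":-0.3,"y":-0.05,"z":0,"rx":0,"ry":0,"rz":0,"gripper":0.1},{"x":-0.3,"y":0,"z":0,"rx":0,"ry":0,"rz":0,"gripper":0.1},{"x":-0.3,"y":0,"z":0,"rx":0,"ry":0,"rz":0,"gripper":0.1},{"x":-0.3,"y":0,"z":0,"rx":0,"ry":0,"rz":0,"gripper":0.1},{"x":0,"y":0,"z":0,"rx":0,"ry":0,"rz":0,"gripper":0.1},{"x":0,"y":0,"z":0,"rx":0,"ry":0,"rz":0,"gripper":0.1}])

```text
t: 17.3
position: [0.4344, -0.276, 0.1002]
ee_rot: [[-0.995, -0.096, -0.001], [-0.096, 0.995, -0.001], [0.001, -0.001, -1.0]]
contact_force: [1.5, -5.6, -9.5]
grip_width: 0.277
gripper_force: 69.2
```

Call:
drive_tool(steps=[{"x":-0.02,"y":0,"z":0.2,"rx":0,"ry":0,"rz":0,"gripper":0.1},{"x":0,"y":0,"z":0.2,"rx":0,"ry":0,"rz":0,"gripper":0.1},{"x":0,"y":0,"z":0.18,"rx":0,"ry":0,"rz":0,"gripper":0.1},{"x":0,"y":0,"z":0,"rx":0,"ry":0,"rz":0,"gripper":0.1}])

```text
t: 17.8
position: [0.4345, -0.276, 0.0887]
ee_rot: [[-0.995, -0.095, -0.001], [-0.095, 0.995, -0.0], [0.001, -0.0, -1.0]]
contact_force: [-1.3, -5.0, -7.3]
grip_width: 0.274
gripper_force: 69.9
```

Call:
drive_tool(steps=[{"x":0,"y":0,"z":0,"rx":0,"ry":0,"rz":0,"gripper":0.4},{"x":0,"y":0,"z":0,"rx":0,"ry":0,"rz":0,"gripper":0.6},{"x":0,"y":0,"z":-0.5,"rx":0,"ry":0,"rz":0,"gripper":0.6},{"x":0,"y":0,"z":-1,"rx":0,"ry":0,"rz":0,"gripper":0.6},{"x":0,"y":0,"z":-1,"rx":0,"ry":0,"rz":0,"gripper":0.6},{"x":0,"y":0,"z":-1,"rx":0,"ry":0,"rz":0,"gripper":0.6},{"x":0,"y":0,"z":-1,"rx":0,"ry":0,"rz":0,"gripper":0.6},{"x":0,"y":0,"z":-1,"rx":0,"ry":0,"rz":0,"gripper":0.6},{"x":0,"y":0,"z":-1,"rx":0,"ry":0,"rz":0,"gripper":0.6},{"x":0,"y":0,"z":0,"rx":0,"ry":0,"rz":0,"gripper":0.6}])

```text
t: 19.05
position: [0.4359, -0.2759, 0.221]
ee_rot: [[-0.995, -0.096, 0.004], [-0.096, 0.995, -0.001], [-0.003, -0.001, -1.0]]
contact_force: [-1.1, 0.3, 0.0]
grip_width: 0.597
gripper_force: 0.0
```

```bash
python3 - <<'E'
from meas import *
c=cam('wrist');cv2.imwrite('pics/w4.png',c['im']);P=setup(c);Z=P[...,2]
rect(P,near(P,.435,-.275,.03)&(Z>.083),'knob')
g=c['im'].mean(2)
u=np.array([.9956,.094]);s=(P[...,:2]-[.495,-.270])@u;v=(P[...,:2]-[.495,-.270])@[-.094,.9956]
rect(P,(abs(s)<.03)&(Z>.06)&(Z<.085)&(g<60)&(abs(v)<.12),'near')
rect(P,(abs(s-.05)<.02)&(Z>.06)&(Z<.085)&(g<60)&(abs(v)<.12),'far')
c=cam('top');P=setup(c);Z=P[...,2]
def box(u0,v0,u1,v1):
    m=np.zeros(Z.shape,bool);m[v0:v1,u0:u1]=1;return m
for n,b in dict(j1=(155,208,190,250),j2=(188,205,221,245),j3=(221,208,250,240)).items():rect(P,box(*b)&(Z>.036),n)
o=manip.get_obs();print(o['position'],o['t'])
E
```

```text
knob 655 [ 434.  -275.5] [24.6 24. ] 5.1 z [0.0916 0.0931]
near 3814 [ 493.2 -270.2] [ 19.4 240. ] 4.9 z [0.0792 0.0818]
far 2229 [ 544.9 -265.3] [ 20.2 239.9] 5.3 z [0.0792 0.0819]
j1 491 [450.2 355.9] [64.5 51.2] 22.9 z [0.0528 0.06  ]
j2 510 [458.1 274.6] [65.9 52. ] 24.0 z [0.0531 0.0603]
j3 500 [463.1 192. ] [51.3 65.3] 85.0 z [0.0536 0.0609]
[ 0.43501246 -0.27526503  0.21912885] 19.15
```

View pics/w4.png

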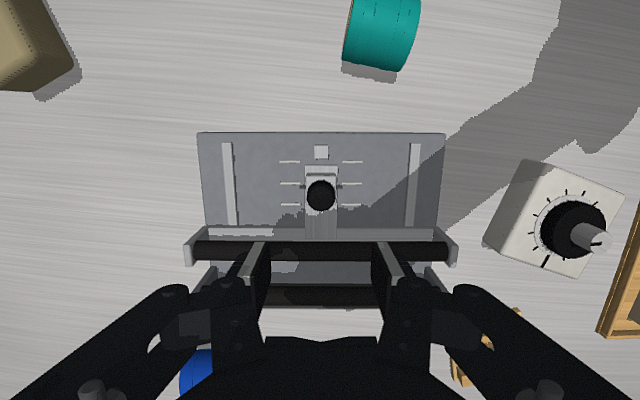

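The knob top is at z 0.0916, so it is home. The tongue sits at the middle mark (row 184) and the rollers are about 50 mm apart. The three jars are unmoved. Going to j3 next.

Call:
drive_tool(steps=[{"x":0,"y":0.5,"z":0,"rx":0,"ry":0,"rz":0.65,"gripper":0.8},{"x":0,"y":1,"z":0,"rx":0,"ry":0,"rz":0.66,"gripper":0.8},{"x":0,"y":1,"z":0,"rx":0,"ry":0,"rz":0,"gripper":0.8},{"x":0.1,"y":1,"z":0,"rx":0,"ry":0,"rz":0,"gripper":0.8},{"x":0.1,"y":1,"z":0,"rx":0,"ry":0,"rz":0,"gripper":0.8},{"x":0.1,"y":1,"z":0,"rx":0,"ry":0,"rz":0,"gripper":0.8},{"x":0.1,"y":1,"z":0,"rx":0,"ry":0,"rz":0,"gripper":0.8},{"x":0.1,"y":1,"z":0,"rx":0,"ry":0,"rz":0,"gripper":0.8},{"x":0.1,"y":1,"z":0,"rx":0,"ry":0,"rz":0,"gripper":0.8},{"x":0,"y":1,"z":0,"rx":0,"ry":0,"rz":0,"gripper":0.8},{"x":0,"y":1,"z":0,"rx":0,"ry":0,"rz":0,"gripper":0.8},{"x":0,"y":1,"z":0,"rx":0,"ry":0,"rz":0,"gripper":0.8}])

```text
t: 20.65
position: [0.4388, -0.0446, 0.2183]
ee_rot: [[-0.996, 0.087, -0.002], [0.087, 0.996, -0.0], [0.002, -0.0, -1.0]]
contact_force: [0.4, -0.6, 0.3]
grip_width: 0.796
gripper_force: 0.0
```

Call:
drive_tool(steps=[{"x":0,"y":1,"z":0,"rx":0,"ry":0,"rz":0,"gripper":0.8},{"x":0,"y":1,"z":0,"rx":0,"ry":0,"rz":0,"gripper":0.8},{"x":0,"y":1,"z":0,"rx":0,"ry":0,"rz":0,"gripper":0.8},{"x":0,"y":1,"z":0,"rx":0,"ry":0,"rz":0,"gripper":0.8},{"x":0,"y":1,"z":0,"rx":0,"ry":0,"rz":0,"gripper":0.8},{"x":0,"y":1,"z":0,"rx":0,"ry":0,"rz":0,"gripper":0.8},{"x":0,"y":1,"z":0,"rx":0,"ry":0,"rz":0,"gripper":0.8},{"x":0,"y":1,"z":0,"rx":0,"ry":0,"rz":0,"gripper":0.8},{"x":0,"y":1,"z":0,"rx":0,"ry":0,"rz":0,"gripper":0.8},{"x":0,"y":1,"z":0,"rx":0,"ry":0,"rz":0,"gripper":0.8},{"x":0,"y":0.8,"z":0,"rx":0,"ry":0,"rz":0,"gripper":0.8},{"x":0,"y":0,"z":0,"rx":0,"ry":0,"rz":0,"gripper":0.8}])

```text
t: 22.15
position: [0.4579, 0.171, 0.2188]
ee_rot: [[-0.996, 0.085, -0.0], [0.085, 0.996, -0.0], [0.0, -0.0, -1.0]]
contact_force: [-0.3, -0.4, 0.6]
grip_width: 0.798
gripper_force: 0.0
```

```bash
cat > jl.py <<'E'
from meas import *
def look(js):
    c=cam('wrist');P=setup(c);Z=P[...,2]
    for n,(x,y,r) in js.items(): rect(P,near(P,x,y,r)&(Z>.036),n)
    return c
E
python3 - <<'E'
from jl import *
d2(.463,.192,.041,85)
c=look(dict(j3=(.463,.192,.042),j2=(.458,.2746,.042)));cv2.imwrite('pics/w5.png',c['im'])
E
```

```text
t 22.15 p [0.4579 0.171  0.2188] yaw 85.14 rz 0.018 shift xyz [-0.16   1.067  8.889] tilt rx,ry shares [-0.001 -0.003] w 0.798 gf 0.0 q7 62 F [-0.3 -0.4  0.6]
j3 3163 [463.9 194.3] [51.2 64.6] 85.0 z [0.0554 0.0596]
j2 3213 [459.  275.8] [64.5 51.4] 24.2 z [0.0554 0.0597]
```

View pics/w5.png

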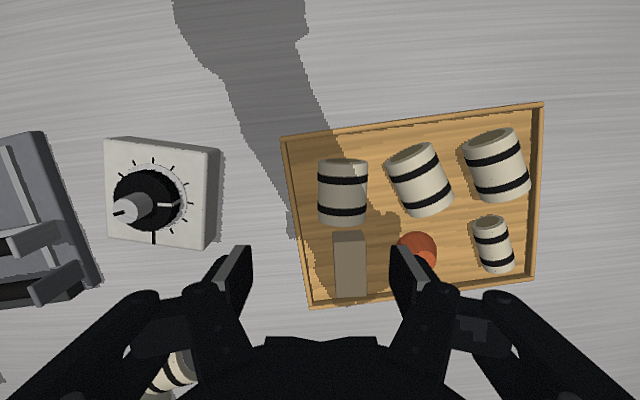

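j3 is at (342,192) with its axis along the fingers' plane normal. The small jar at (491,244) and the other tray contents stay untouched. Descending with a narrowed opening.

Call:
drive_tool(steps=[{"x":-0.2,"y":0.56,"z":1,"rx":0,"ry":0,"rz":0,"gripper":0.72},{"x":-0.2,"y":0.57,"z":1,"rx":0,"ry":0,"rz":0,"gripper":0.72},{"x":0,"y":0,"z":1,"rx":0,"ry":0,"rz":0,"gripper":0.72},{"x":0,"y":0,"z":1,"rx":0,"ry":0,"rz":0,"gripper":0.72},{"x":0,"y":0,"z":1,"rx":0,"ry":0,"rz":0,"gripper":0.72},{"x":0,"y":0,"z":1,"rx":0,"ry":0,"rz":0,"gripper":0.72},{"x":0,"y":0,"z":1,"rx":0,"ry":0,"rz":0,"gripper":0.72},{"x":0,"y":0,"z":1,"rx":0,"ry":0,"rz":0,"gripper":0.72},{"x":0,"y":0,"z":0.85,"rx":0,"ry":0,"rz":0,"gripper":0.72},{"x":0,"y":0,"z":0,"rx":0,"ry":0,"rz":0,"gripper":0.72},{"x":0,"y":0,"z":0,"rx":0,"ry":0,"rz":0,"gripper":0.5},{"x":0,"y":0,"z":0,"rx":0,"ry":0,"rz":0,"gripper":0.4}], squeeze=45)

```text
t: 23.7
position: [0.4683, 0.1917, 0.0426]
ee_rot: [[-0.996, 0.087, 0.001], [0.087, 0.996, 0.0], [-0.001, 0.0, -1.0]]
contact_force: [0.2, -0.2, -1.6]
grip_width: 0.589
gripper_force: 47.3
```

Call:
drive_tool(steps=[{"x":0,"y":0,"z":0,"rx":0,"ry":0,"rz":0,"gripper":0.35},{"x":0,"y":0,"z":0,"rx":0,"ry":0,"rz":0,"gripper":0.35}])

```text
t: 23.95
position: [0.4683, 0.1917, 0.0426]
ee_rot: [[-0.996, 0.087, 0.001], [0.087, 0.996, 0.0], [-0.001, 0.0, -1.0]]
contact_force: [-0.0, -2.2, 3.0]
grip_width: 0.59
gripper_force: 47.5
```

Call:
drive_tool(steps=[{"x":0,"y":0,"z":-0.5,"rx":0,"ry":0,"rz":0,"gripper":0.35},{"x":0,"y":0,"z":-1,"rx":0,"ry":0,"rz":0,"gripper":0.35},{"x":0,"y":0,"z":-1,"rx":0,"ry":0,"rz":0,"gripper":0.35},{"x":0,"y":0,"z":-1,"rx":0,"ry":0,"rz":0,"gripper":0.35},{"x":0,"y":0,"z":-1,"rx":0,"ry":0,"rz":0,"gripper":0.35},{"x":0,"y":0,"z":-1,"rx":0,"ry":0,"rz":0,"gripper":0.35},{"x":0,"y":0,"z":-1,"rx":0,"ry":0,"rz":0,"gripper":0.35},{"x":0,"y":0,"z":-1,"rx":0,"ry":0,"rz":0,"gripper":0.35},{"x":-0.2,"y":-0.6,"z":-0.5,"rx":0,"ry":0,"rz":0,"gripper":0.35},{"x":-0.2,"y":-1,"z":0,"rx":0,"ry":0,"rz":0,"gripper":0.35},{"x":-0.2,"y":-1,"z":0,"rx":0,"ry":0,"rz":0,"gripper":0.35},{"x":-0.2,"y":-1,"z":0,"rx":0,"ry":0,"rz":0,"gripper":0.35}])

```text
t: 25.45
position: [0.4774, 0.1168, 0.2018]
ee_rot: [[-0.996, 0.087, -0.001], [0.087, 0.996, -0.001], [0.001, -0.001, -1.0]]
contact_force: [-0.6, 0.5, -4.2]
grip_width: 0.588
gripper_force: 48.0
```

Call:
drive_tool(steps=[{"x":-0.2,"y":-1,"z":0,"rx":0,"ry":0,"rz":0,"gripper":0.35},{"x":-0.2,"y":-1,"z":0,"rx":0,"ry":0,"rz":0,"gripper":0.35},{"x":-0.2,"y":-1,"z":0,"rx":0,"ry":0,"rz":0,"gripper":0.35},{"x":-0.2,"y":-1,"z":0,"rx":0,"ry":0,"rz":0,"gripper":0.35},{"x":-0.2,"y":-1,"z":0,"rx":0,"ry":0,"rz":0,"gripper":0.35},{"x":-0.2,"y":-1,"z":0,"rx":0,"ry":0,"rz":0,"gripper":0.35},{"x":-0.2,"y":-1,"z":0,"rx":0,"ry":0,"rz":0,"gripper":0.35},{"x":-0.2,"y":-1,"z":0,"rx":0,"ry":0,"rz":0,"gripper":0.35},{"x":-0.2,"y":-1,"z":0,"rx":0,"ry":0,"rz":0,"gripper":0.35},{"x":-0.2,"y":-1,"z":0,"rx":0,"ry":0,"rz":0,"gripper":0.35},{"x":-0.2,"y":-1,"z":0,"rx":0,"ry":0,"rz":0,"gripper":0.35},{"x":-0.2,"y":-1,"z":0,"rx":0,"ry":0,"rz":0,"gripper":0.35}])

```text
t: 26.95
position: [0.5039, -0.1262, 0.2018]
ee_rot: [[-0.996, 0.087, -0.001], [0.087, 0.996, 0.0], [0.001, -0.0, -1.0]]
contact_force: [0.3, -0.6, -4.3]
grip_width: 0.586
gripper_force: 48.0
```

Call:
drive_tool(steps=[{"x":-0.2,"y":-1,"z":0,"rx":0,"ry":0,"rz":0,"gripper":0.35},{"x":-0.2,"y":-1,"z":0,"rx":0,"ry":0,"rz":0,"gripper":0.35},{"x":-0.2,"y":-1,"z":0,"rx":0,"ry":0,"rz":0,"gripper":0.35},{"x":-0.2,"y":-1,"z":0,"rx":0,"ry":0,"rz":0,"gripper":0.35},{"x":-0.2,"y":-1,"z":0,"rx":0,"ry":0,"rz":0,"gripper":0.35},{"x":-0.2,"y":-1,"z":0,"rx":0,"ry":0,"rz":0,"gripper":0.35},{"x":-0.2,"y":-1,"z":0,"rx":0,"ry":0,"rz":0,"gripper":0.35},{"x":-0.2,"y":-1,"z":0,"rx":0,"ry":0,"rz":0,"gripper":0.35},{"x":0,"y":-1,"z":0,"rx":0,"ry":0,"rz":0,"gripper":0.35},{"x":0,"y":-1,"z":0,"rx":0,"ry":0,"rz":0,"gripper":0.35},{"x":0,"y":-1,"z":0,"rx":0,"ry":0,"rz":0,"gripper":0.35}])

```text
t: 28.32
position: [0.5173, -0.348, 0.202]
ee_rot: [[-0.996, 0.087, -0.0], [0.087, 0.996, 0.0], [0.0, 0.0, -1.0]]
contact_force: [0.1, 0.2, -4.1]
grip_width: 0.594
gripper_force: 47.9
```

Call:
drive_tool(steps=[{"x":0,"y":0,"z":0,"rx":0,"ry":0,"rz":1,"gripper":0.35},{"x":0,"y":0,"z":0,"rx":0,"ry":0,"rz":1,"gripper":0.35},{"x":0,"y":0,"z":0,"rx":0,"ry":0,"rz":1,"gripper":0.35},{"x":0,"y":0,"z":0,"rx":0,"ry":0,"rz":1,"gripper":0.35},{"x":0,"y":0,"z":0,"rx":0,"ry":0,"rz":1,"gripper":0.35},{"x":0,"y":0,"z":0,"rx":0,"ry":0,"rz":1,"gripper":0.35},{"x":0,"y":0,"z":0,"rx":0,"ry":0,"rz":1,"gripper":0.35},{"x":0,"y":0,"z":0,"rx":0,"ry":0,"rz":1,"gripper":0.35},{"x":0,"y":0,"z":0,"rx":0,"ry":0,"rz":1,"gripper":0.35},{"x":0,"y":0,"z":0,"rx":0,"ry":0,"rz":0.95,"gripper":0.35},{"x":0,"y":0,"z":0,"rx":0,"ry":0,"rz":0,"gripper":0.35},{"x":0,"y":0,"z":0,"rx":0,"ry":0,"rz":0,"gripper":0.35}])

```text
t: 29.82
position: [0.5176, -0.3469, 0.2021]
ee_rot: [[-0.098, 0.995, -0.0], [0.995, 0.098, -0.0], [-0.0, -0.0, -1.0]]
contact_force: [-0.8, 0.4, -4.2]
grip_width: 0.59
gripper_force: 47.9
```

```bash
python3 -c "
from h import *
d2(.5268,-.3479,.107,5.3)
c=cam('wrist');cv2.imwrite('pics/w6.png',c['im'])"
```

```text
t 29.82 p [ 0.5176 -0.3469  0.2021] yaw 5.6 rz 0.037 shift xyz [-0.095  0.455  4.754] tilt rx,ry shares [-0.  0.] w 0.59 gf 47.9 q7 56 F [-0.8  0.4 -4.2]
```

View pics/w6.png

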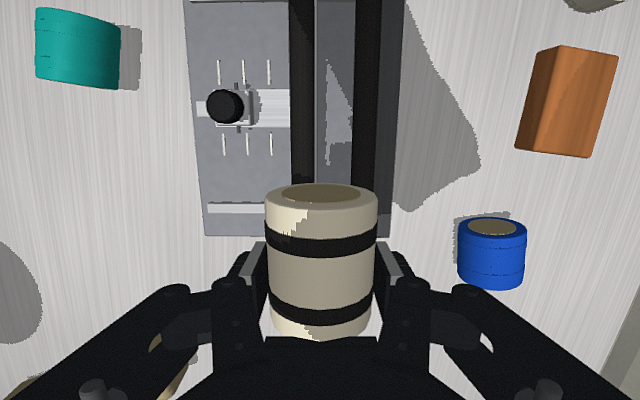

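The jar is held level at (320,260) and the groove is visible ahead at (335,100). Lowering it.

Call:
drive_tool(steps=[{"x":-0.1,"y":0.45,"z":0.5,"rx":0,"ry":0,"rz":0.03,"gripper":0.35},{"x":0,"y":0,"z":1,"rx":0,"ry":0,"rz":0,"gripper":0.35},{"x":0,"y":0,"z":1,"rx":0,"ry":0,"rz":0,"gripper":0.35},{"x":0,"y":0,"z":1,"rx":0,"ry":0,"rz":0,"gripper":0.35},{"x":0,"y":0,"z":0.6,"rx":0,"ry":0,"rz":0,"gripper":0.35},{"x":0,"y":0,"z":0.3,"rx":0,"ry":0,"rz":0,"gripper":0.35},{"x":0,"y":0,"z":0.15,"rx":0,"ry":0,"rz":0,"gripper":0.35},{"x":0,"y":0,"z":0.15,"rx":0,"ry":0,"rz":0,"gripper":0.35},{"x":0,"y":0,"z":0,"rx":0,"ry":0,"rz":0,"gripper":0.35}])

```text
t: 31.0
position: [0.5268, -0.3478, 0.1083]
ee_rot: [[-0.091, 0.996, 0.0], [0.996, 0.091, -0.0], [-0.0, 0.0, -1.0]]
contact_force: [0.7, -0.7, -3.0]
grip_width: 0.591
gripper_force: 47.9
```

Call:
drive_tool(steps=[{"x":0,"y":0,"z":0.08,"rx":0,"ry":0,"rz":0,"gripper":0.35},{"x":0,"y":0,"z":0.04,"rx":0,"ry":0,"rz":0,"gripper":0.35},{"x":0,"y":0,"z":0,"rx":0,"ry":0,"rz":0,"gripper":0.35}])

```text
t: 31.38
position: [0.5274, -0.3479, 0.1061]
ee_rot: [[-0.091, 0.996, 0.001], [0.996, 0.091, -0.001], [-0.001, 0.001, -1.0]]
contact_force: [2.1, 1.0, -1.1]
grip_width: 0.591
gripper_force: 48.3
```

Call:
drive_tool(steps=[{"x":0,"y":0,"z":0.02,"rx":0,"ry":0,"rz":0,"gripper":0.65},{"x":0,"y":0,"z":0,"rx":0,"ry":0,"rz":0,"gripper":0.75},{"x":0,"y":0,"z":0,"rx":0,"ry":0,"rz":0,"gripper":0.75},{"x":0,"y":0,"z":-0.5,"rx":0,"ry":0,"rz":0,"gripper":0.75},{"x":0,"y":0,"z":-1,"rx":0,"ry":0,"rz":0,"gripper":0.75},{"x":0,"y":0,"z":-1,"rx":0,"ry":0,"rz":0,"gripper":0.75},{"x":0,"y":0,"z":-1,"rx":0,"ry":0,"rz":0,"gripper":0.75},{"x":0,"y":0,"z":-1,"rx":0,"ry":0,"rz":0,"gripper":0.75},{"x":0.6,"y":0,"z":-0.7,"rx":0,"ry":0,"rz":0,"gripper":0.75},{"x":1,"y":0,"z":0,"rx":0,"ry":0,"rz":0,"gripper":0.75},{"x":1,"y":0,"z":0,"rx":0,"ry":0,"rz":0,"gripper":0.75},{"x":1,"y":0,"z":0,"rx":0,"ry":0,"rz":0,"gripper":0.75}])

```text
t: 32.88
position: [0.52, -0.2744, 0.2095]
ee_rot: [[-0.091, 0.996, -0.0], [0.996, 0.091, 0.001], [0.001, -0.0, -1.0]]
contact_force: [1.0, -0.3, -0.4]
grip_width: 0.751
gripper_force: 0.0
```

Call:
drive_tool(steps=[{"x":1,"y":-0.1,"z":0,"rx":0,"ry":0,"rz":0,"gripper":0.75},{"x":1,"y":-0.1,"z":0,"rx":0,"ry":0,"rz":0,"gripper":0.75},{"x":1,"y":-0.1,"z":0,"rx":0,"ry":0,"rz":0,"gripper":0.75},{"x":1,"y":-0.1,"z":0,"rx":0,"ry":0,"rz":0,"gripper":0.75},{"x":1,"y":-0.1,"z":0,"rx":0,"ry":0,"rz":0,"gripper":0.75},{"x":1,"y":-0.1,"z":0,"rx":0,"ry":0,"rz":0,"gripper":0.75},{"x":1,"y":0,"z":0,"rx":0,"ry":0,"rz":0,"gripper":0.75},{"x":1,"y":0,"z":0,"rx":0,"ry":0,"rz":0,"gripper":0.75},{"x":1,"y":0,"z":0,"rx":0,"ry":0,"rz":0,"gripper":0.75},{"x":1,"y":0,"z":0,"rx":0,"ry":0,"rz":0,"gripper":0.75},{"x":1,"y":0,"z":0,"rx":0,"ry":0,"rz":0,"gripper":0.75},{"x":1,"y":0,"z":0,"rx":0,"ry":0,"rz":0,"gripper":0.75}])

```text
t: 34.38
position: [0.486, -0.0368, 0.2095]
ee_rot: [[-0.091, 0.996, -0.0], [0.996, 0.091, 0.001], [0.001, -0.0, -1.0]]
contact_force: [-0.1, -0.1, -0.1]
grip_width: 0.747
gripper_force: 0.0
```

Call:
drive_tool(steps=[{"x":1,"y":0,"z":0,"rx":0,"ry":0,"rz":0,"gripper":0.75},{"x":1,"y":0,"z":0,"rx":0,"ry":0,"rz":0,"gripper":0.75},{"x":1,"y":0,"z":0,"rx":0,"ry":0,"rz":0,"gripper":0.75},{"x":1,"y":0,"z":0,"rx":0,"ry":0,"rz":0,"gripper":0.75},{"x":1,"y":0,"z":0,"rx":0,"ry":0,"rz":0,"gripper":0.75},{"x":1,"y":0,"z":0,"rx":0,"ry":0,"rz":0,"gripper":0.75},{"x":1,"y":0,"z":0,"rx":0,"ry":0,"rz":0,"gripper":0.75},{"x":1,"y":0,"z":0,"rx":0,"ry":0,"rz":0,"gripper":0.75},{"x":1,"y":0,"z":0,"rx":0,"ry":0,"rz":0,"gripper":0.75},{"x":1,"y":0,"z":0,"rx":0,"ry":0,"rz":0,"gripper":0.75},{"x":1,"y":0,"z":0,"rx":0,"ry":0,"rz":0,"gripper":0.75},{"x":1,"y":0,"z":0,"rx":0,"ry":0,"rz":0,"gripper":0.75}])

```text
t: 35.88
position: [0.4646, 0.2022, 0.2093]
ee_rot: [[-0.091, 0.996, -0.0], [0.996, 0.091, 0.0], [0.0, -0.0, -1.0]]
contact_force: [1.2, 0.3, -0.2]
grip_width: 0.749
gripper_force: 0.0
```

Call:
drive_tool(steps=[{"x":1,"y":0,"z":0,"rx":0,"ry":0,"rz":0,"gripper":0.75},{"x":1,"y":0,"z":0,"rx":0,"ry":0,"rz":0,"gripper":0.75},{"x":1,"y":0,"z":0,"rx":0,"ry":0,"rz":0,"gripper":0.75},{"x":0,"y":0,"z":0,"rx":0,"ry":0,"rz":1,"gripper":0.75},{"x":0,"y":0,"z":0,"rx":0,"ry":0,"rz":1,"gripper":0.75},{"x":0,"y":0,"z":0,"rx":0,"ry":0,"rz":1,"gripper":0.75},{"x":0,"y":0,"z":0,"rx":0,"ry":0,"rz":1,"gripper":0.75},{"x":0,"y":0,"z":0,"rx":0,"ry":0,"rz":1,"gripper":0.75},{"x":0,"y":0,"z":0,"rx":0,"ry":0,"rz":1,"gripper":0.75},{"x":0,"y":0,"z":0,"rx":0,"ry":0,"rz":1,"gripper":0.75},{"x":0,"y":0,"z":0,"rx":0,"ry":0,"rz":1,"gripper":0.75},{"x":0,"y":0,"z":0,"rx":0,"ry":0,"rz":0.9,"gripper":0.75}])

```text
t: 37.38
position: [0.4594, 0.2613, 0.2093]
ee_rot: [[0.915, 0.403, 0.0], [0.403, -0.915, -0.0], [0.0, 0.0, -1.0]]
contact_force: [0.5, -0.4, -0.0]
grip_width: 0.751
gripper_force: 0.0
```

Call:
drive_tool(steps=[{"x":0,"y":0,"z":0,"rx":0,"ry":0,"rz":0,"gripper":0.75},{"x":0,"y":0,"z":0,"rx":0,"ry":0,"rz":0,"gripper":0.75}])

```text
t: 37.62
position: [0.4594, 0.261, 0.2092]
ee_rot: [[0.912, 0.409, 0.0], [0.409, -0.912, -0.0], [-0.0, 0.0, -1.0]]
contact_force: [-0.2, -0.4, 0.6]
grip_width: 0.748
gripper_force: 0.0
```

```bash
python3 - <<'E'
from jl import *
d2(.4585,.2752,.041,-66)
c=look(dict(j2=(.4585,.2752,.05),j1=(.450,.356,.042)))
c=cam('top');P=setup(c);Z=P[...,2]
rect(P,near(P,.5264,-.3435,.05)&(Z>.1),'placed')
rect(P,near(P,.4585,.2752,.05)&(Z>.036)&(Z<.07),'j2 top')
E
```

```text
t 37.62 p [0.4594 0.261  0.2092] yaw -65.84 rz 0.02 shift xyz [ 0.249 -0.667  8.412] tilt rx,ry shares [0.001 0.   ] w 0.748 gf 0.0 q7 -77 F [-0.2 -0.4  0.6]
j2 3498 [464.6 267.5] [64.3 71.1] 24.2 z [0.0555 0.1979]
j1 3508 [451.6 358.1] [64.3 50.8] 22.1 z [0.0555 0.0597]
placed 575 [ 526.8 -342.4] [51.8 65.1] 5.4 z [0.1168 0.124 ]
j2 top 339 [455.8 273.7] [61.4 50.9] 25.9 z [0.0529 0.0605]
```

Call:
drive_tool(steps=[{"x":0.25,"y":-0.67,"z":1,"rx":0,"ry":0,"rz":0,"gripper":0.73},{"x":0,"y":0,"z":1,"rx":0,"ry":0,"rz":0,"gripper":0.73},{"x":0,"y":0,"z":1,"rx":0,"ry":0,"rz":0,"gripper":0.73},{"x":0,"y":0,"z":1,"rx":0,"ry":0,"rz":0,"gripper":0.73},{"x":0,"y":0,"z":1,"rx":0,"ry":0,"rz":0,"gripper":0.73},{"x":0,"y":0,"z":1,"rx":0,"ry":0,"rz":0,"gripper":0.73},{"x":0,"y":0,"z":1,"rx":0,"ry":0,"rz":0,"gripper":0.73},{"x":0,"y":0,"z":1,"rx":0,"ry":0,"rz":0,"gripper":0.73},{"x":0,"y":0,"z":0.4,"rx":0,"ry":0,"rz":0,"gripper":0.73},{"x":0,"y":0,"z":0,"rx":0,"ry":0,"rz":0,"gripper":0.6},{"x":0,"y":0,"z":0,"rx":0,"ry":0,"rz":0,"gripper":0.4},{"x":0,"y":0,"z":0,"rx":0,"ry":0,"rz":0,"gripper":0.35}])

```text
t: 39.22
position: [0.4587, 0.2751, 0.0417]
ee_rot: [[0.914, 0.407, 0.001], [0.407, -0.914, 0.001], [0.001, -0.0, -1.0]]
contact_force: [-0.2, 0.0, -1.4]
grip_width: 0.592
gripper_force: 47.9
```

Call:
drive_tool(steps=[{"x":0,"y":0,"z":0,"rx":0,"ry":0,"rz":0,"gripper":0.35},{"x":0,"y":0,"z":0,"rx":0,"ry":0,"rz":0,"gripper":0.35}])

```text
t: 39.48
position: [0.4586, 0.2751, 0.0415]
ee_rot: [[0.914, 0.407, 0.0], [0.407, -0.914, 0.0], [0.0, -0.0, -1.0]]
contact_force: [0.4, 0.2, -2.7]
grip_width: 0.589
gripper_force: 47.9
```

Call:
drive_tool(steps=[{"x":0,"y":0,"z":-0.5,"rx":0,"ry":0,"rz":0,"gripper":0.35},{"x":0,"y":0,"z":-1,"rx":0,"ry":0,"rz":0,"gripper":0.35},{"x":0,"y":0,"z":-1,"rx":0,"ry":0,"rz":0,"gripper":0.35},{"x":0,"y":0,"z":-1,"rx":0,"ry":0,"rz":0,"gripper":0.35},{"x":0,"y":0,"z":-1,"rx":0,"ry":0,"rz":0,"gripper":0.35},{"x":0,"y":0,"z":-1,"rx":0,"ry":0,"rz":0,"gripper":0.35},{"x":0,"y":0,"z":-1,"rx":0,"ry":0,"rz":0,"gripper":0.35},{"x":0,"y":0,"z":-1,"rx":0,"ry":0,"rz":0,"gripper":0.35},{"x":0,"y":0,"z":-0.5,"rx":0,"ry":0,"rz":-0.5,"gripper":0.35},{"x":0,"y":0,"z":0,"rx":0,"ry":0,"rz":-1,"gripper":0.35},{"x":0,"y":0,"z":0,"rx":0,"ry":0,"rz":-1,"gripper":0.35},{"x":0,"y":0,"z":0,"rx":0,"ry":0,"rz":-1,"gripper":0.35}])

```text
t: 40.98
position: [0.4585, 0.2748, 0.202]
ee_rot: [[0.612, 0.791, 0.0], [0.791, -0.612, -0.0], [-0.0, 0.0, -1.0]]
contact_force: [-0.5, -0.7, -2.0]
grip_width: 0.589
gripper_force: 48.0
```

Call:
drive_tool(steps=[{"x":0,"y":0,"z":0,"rx":0,"ry":0,"rz":-1,"gripper":0.35},{"x":0,"y":0,"z":0,"rx":0,"ry":0,"rz":-1,"gripper":0.35},{"x":0,"y":0,"z":0,"rx":0,"ry":0,"rz":-1,"gripper":0.35},{"x":0,"y":0,"z":0,"rx":0,"ry":0,"rz":-1,"gripper":0.35},{"x":0,"y":0,"z":0,"rx":0,"ry":0,"rz":-1,"gripper":0.35},{"x":0,"y":0,"z":0,"rx":0,"ry":0,"rz":-0.4,"gripper":0.35},{"x":-0.5,"y":0,"z":0,"rx":0,"ry":0,"rz":0,"gripper":0.35},{"x":-1,"y":0.1,"z":0,"rx":0,"ry":0,"rz":0,"gripper":0.35},{"x":-1,"y":0.1,"z":0,"rx":0,"ry":0,"rz":0,"gripper":0.35},{"x":-1,"y":0.1,"z":0,"rx":0,"ry":0,"rz":0,"gripper":0.35},{"x":-1,"y":0.1,"z":0,"rx":0,"ry":0,"rz":0,"gripper":0.35},{"x":-1,"y":0.1,"z":0,"rx":0,"ry":0,"rz":0,"gripper":0.35}])

```text
t: 42.48
position: [0.4787, 0.1646, 0.2013]
ee_rot: [[-0.09, 0.996, 0.0], [0.996, 0.09, 0.0], [0.0, 0.0, -1.0]]
contact_force: [1.2, -0.5, -3.0]
grip_width: 0.595
gripper_force: 48.1
```

Call:
drive_tool(steps=[{"x":-1,"y":0,"z":0,"rx":0,"ry":0,"rz":0,"gripper":0.35},{"x":-1,"y":0,"z":0,"rx":0,"ry":0,"rz":0,"gripper":0.35},{"x":-1,"y":0,"z":0,"rx":0,"ry":0,"rz":0,"gripper":0.35},{"x":-1,"y":0,"z":0,"rx":0,"ry":0,"rz":0,"gripper":0.35},{"x":-1,"y":0,"z":0,"rx":0,"ry":0,"rz":0,"gripper":0.35},{"x":-1,"y":0,"z":0,"rx":0,"ry":0,"rz":0,"gripper":0.35},{"x":-1,"y":0,"z":0,"rx":0,"ry":0,"rz":0,"gripper":0.35},{"x":-1,"y":0,"z":0,"rx":0,"ry":0,"rz":0,"gripper":0.35},{"x":-1,"y":0,"z":0,"rx":0,"ry":0,"rz":0,"gripper":0.35},{"x":-1,"y":0,"z":0,"rx":0,"ry":0,"rz":0,"gripper":0.35},{"x":-1,"y":0,"z":0,"rx":0,"ry":0,"rz":0,"gripper":0.35},{"x":-1,"y":0,"z":0,"rx":0,"ry":0,"rz":0,"gripper":0.35}])

```text
t: 43.98
position: [0.4998, -0.0741, 0.2013]
ee_rot: [[-0.09, 0.996, -0.0], [0.996, 0.09, 0.0], [0.0, -0.0, -1.0]]
contact_force: [-0.8, -0.3, -1.5]
grip_width: 0.592
gripper_force: 48.1
```

Call:
drive_tool(steps=[{"x":-1,"y":0,"z":0,"rx":0,"ry":0,"rz":0,"gripper":0.35},{"x":-1,"y":0,"z":0,"rx":0,"ry":0,"rz":0,"gripper":0.35},{"x":-1,"y":0,"z":0,"rx":0,"ry":0,"rz":0,"gripper":0.35},{"x":-1,"y":0,"z":0,"rx":0,"ry":0,"rz":0,"gripper":0.35},{"x":-1,"y":0,"z":0,"rx":0,"ry":0,"rz":0,"gripper":0.35},{"x":-1,"y":0,"z":0,"rx":0,"ry":0,"rz":0,"gripper":0.35},{"x":-1,"y":0,"z":0,"rx":0,"ry":0,"rz":0,"gripper":0.35},{"x":-1,"y":0,"z":0,"rx":0,"ry":0,"rz":0,"gripper":0.35},{"x":-1,"y":0,"z":0,"rx":0,"ry":0,"rz":0,"gripper":0.35},{"x":-0.7,"y":0,"z":0,"rx":0,"ry":0,"rz":0,"gripper":0.35},{"x":0,"y":0,"z":0,"rx":0,"ry":0,"rz":0,"gripper":0.35},{"x":0,"y":0,"z":0,"rx":0,"ry":0,"rz":0,"gripper":0.35}])

```text
t: 45.48
position: [0.5176, -0.2653, 0.2011]
ee_rot: [[-0.091, 0.996, -0.0], [0.996, 0.091, 0.001], [0.001, -0.0, -1.0]]
contact_force: [-0.5, 0.3, -2.1]
grip_width: 0.592
gripper_force: 48.1
```

```bash
python3 -c "
from meas import *
d2(.5193,-.2673,.106,5.3)
c=cam('wrist');P=setup(c);Z=P[...,2]
rect(P,near(P,.515,-.2,.045)&(Z>.1),'ahead/held')
"
```

```text
t 45.48 p [ 0.5176 -0.2653  0.2011] yaw 5.21 rz -0.011 shift xyz [-0.11   0.076  4.754] tilt rx,ry shares [-0.002 -0.006] w 0.592 gf 48.1 q7 47 F [-0.5  0.3 -2.1]
ahead/held 1268 [ 514.7 -232.2] [ 8.4 51.5] 89.9 z [0.1902 0.1997]
```

Call:
drive_tool(steps=[{"x":-0.1,"y":0.08,"z":0.5,"rx":0,"ry":0,"rz":0,"gripper":0.35},{"x":0,"y":0,"z":1,"rx":0,"ry":0,"rz":0,"gripper":0.35},{"x":0,"y":0,"z":1,"rx":0,"ry":0,"rz":0,"gripper":0.35},{"x":0,"y":0,"z":1,"rx":0,"ry":0,"rz":0,"gripper":0.35},{"x":0,"y":0,"z":0.6,"rx":0,"ry":0,"rz":0,"gripper":0.35},{"x":0,"y":0,"z":0.3,"rx":0,"ry":0,"rz":0,"gripper":0.35},{"x":0,"y":0,"z":0.15,"rx":0,"ry":0,"rz":0,"gripper":0.35},{"x":0,"y":0,"z":0.15,"rx":0,"ry":0,"rz":0,"gripper":0.35},{"x":0,"y":0,"z":0.1,"rx":0,"ry":0,"rz":0,"gripper":0.35},{"x":0,"y":0,"z":0,"rx":0,"ry":0,"rz":0,"gripper":0.35}])

```text
t: 46.78
position: [0.5195, -0.2678, 0.1054]
ee_rot: [[-0.091, 0.996, 0.0], [0.996, 0.091, 0.0], [0.0, 0.0, -1.0]]
contact_force: [0.7, -1.2, -2.9]
grip_width: 0.591
gripper_force: 48.1
```

Call:
drive_tool(steps=[{"x":0,"y":0,"z":0.06,"rx":0,"ry":0,"rz":0,"gripper":0.35},{"x":0,"y":0,"z":0.04,"rx":0,"ry":0,"rz":0,"gripper":0.35},{"x":0,"y":0,"z":0,"rx":0,"ry":0,"rz":0,"gripper":0.35}])

```text
t: 47.15
position: [0.5201, -0.2679, 0.1038]
ee_rot: [[-0.091, 0.996, 0.001], [0.996, 0.091, -0.0], [-0.0, 0.001, -1.0]]
contact_force: [2.3, -0.2, 1.8]
grip_width: 0.585
gripper_force: 48.7
```

Call:
drive_tool(steps=[{"x":0,"y":0,"z":0,"rx":0,"ry":0,"rz":0,"gripper":0.65},{"x":0,"y":0,"z":0,"rx":0,"ry":0,"rz":0,"gripper":0.75},{"x":0,"y":0,"z":0,"rx":0,"ry":0,"rz":0,"gripper":0.75},{"x":0,"y":0,"z":-0.5,"rx":0,"ry":0,"rz":0,"gripper":0.75},{"x":0,"y":0,"z":-1,"rx":0,"ry":0,"rz":0,"gripper":0.75},{"x":0,"y":0,"z":-1,"rx":0,"ry":0,"rz":0,"gripper":0.75},{"x":0,"y":0,"z":-1,"rx":0,"ry":0,"rz":0,"gripper":0.75},{"x":0,"y":0,"z":-1,"rx":0,"ry":0,"rz":0,"gripper":0.75},{"x":0.6,"y":0,"z":-0.8,"rx":0,"ry":0,"rz":0,"gripper":0.75},{"x":1,"y":0,"z":0,"rx":0,"ry":0,"rz":0,"gripper":0.75},{"x":1,"y":0,"z":0,"rx":0,"ry":0,"rz":0,"gripper":0.75},{"x":1,"y":0,"z":0,"rx":0,"ry":0,"rz":0,"gripper":0.75}])

```text
t: 48.65
position: [0.5128, -0.1945, 0.2099]
ee_rot: [[-0.091, 0.996, 0.0], [0.996, 0.091, 0.001], [0.001, 0.0, -1.0]]
contact_force: [0.9, 0.7, -0.9]
grip_width: 0.749
gripper_force: 0.0
```

Call:
drive_tool(steps=[{"x":1,"y":-0.1,"z":0,"rx":0,"ry":0,"rz":0,"gripper":0.75},{"x":1,"y":-0.1,"z":0,"rx":0,"ry":0,"rz":0,"gripper":0.75},{"x":1,"y":-0.1,"z":0,"rx":0,"ry":0,"rz":0,"gripper":0.75},{"x":1,"y":-0.1,"z":0,"rx":0,"ry":0,"rz":0,"gripper":0.75},{"x":1,"y":-0.1,"z":0,"rx":0,"ry":0,"rz":0,"gripper":0.75},{"x":1,"y":-0.1,"z":0,"rx":0,"ry":0,"rz":0,"gripper":0.75},{"x":1,"y":0,"z":0,"rx":0,"ry":0,"rz":0,"gripper":0.75},{"x":1,"y":0,"z":0,"rx":0,"ry":0,"rz":0,"gripper":0.75},{"x":1,"y":0,"z":0,"rx":0,"ry":0,"rz":0,"gripper":0.75},{"x":1,"y":0,"z":0,"rx":0,"ry":0,"rz":0,"gripper":0.75},{"x":1,"y":0,"z":0,"rx":0,"ry":0,"rz":0,"gripper":0.75},{"x":1,"y":0,"z":0,"rx":0,"ry":0,"rz":0,"gripper":0.75}])

```text
t: 50.15
position: [0.4788, 0.0432, 0.2098]
ee_rot: [[-0.091, 0.996, 0.0], [0.996, 0.091, 0.001], [0.001, 0.0, -1.0]]
contact_force: [-0.8, 0.1, 0.6]
grip_width: 0.75
gripper_force: 0.0
```

Call:
drive_tool(steps=[{"x":1,"y":0,"z":0,"rx":0,"ry":0,"rz":0,"gripper":0.75},{"x":1,"y":0,"z":0,"rx":0,"ry":0,"rz":0,"gripper":0.75},{"x":1,"y":0,"z":0,"rx":0,"ry":0,"rz":0,"gripper":0.75},{"x":1,"y":0,"z":0,"rx":0,"ry":0,"rz":0,"gripper":0.75},{"x":1,"y":0,"z":0,"rx":0,"ry":0,"rz":0,"gripper":0.75},{"x":1,"y":0,"z":0,"rx":0,"ry":0,"rz":0,"gripper":0.75},{"x":1,"y":0,"z":0,"rx":0,"ry":0,"rz":0,"gripper":0.75},{"x":1,"y":0,"z":0,"rx":0,"ry":0,"rz":0,"gripper":0.75},{"x":1,"y":0,"z":0,"rx":0,"ry":0,"rz":0,"gripper":0.75},{"x":1,"y":0,"z":0,"rx":0,"ry":0,"rz":0,"gripper":0.75},{"x":1,"y":0,"z":0,"rx":0,"ry":0,"rz":0,"gripper":0.75},{"x":1,"y":0,"z":0,"rx":0,"ry":0,"rz":0,"gripper":0.75}])

```text
t: 51.65
position: [0.4575, 0.2822, 0.2092]
ee_rot: [[-0.09, 0.996, -0.0], [0.996, 0.09, -0.0], [-0.0, -0.0, -1.0]]
contact_force: [0.2, 1.0, -0.2]
grip_width: 0.746
gripper_force: 0.0
```

Call:
drive_tool(steps=[{"x":1,"y":0,"z":0,"rx":0,"ry":0,"rz":0,"gripper":0.75},{"x":1,"y":0,"z":0,"rx":0,"ry":0,"rz":0,"gripper":0.75},{"x":1,"y":0,"z":0,"rx":0,"ry":0,"rz":0,"gripper":0.75},{"x":0.8,"y":0,"z":0,"rx":0,"ry":0,"rz":0,"gripper":0.75},{"x":0,"y":0,"z":0,"rx":0,"ry":0,"rz":0,"gripper":0.75},{"x":0,"y":0,"z":0,"rx":0,"ry":0,"rz":0,"gripper":0.75}])

```text
t: 52.4
position: [0.451, 0.3557, 0.2092]
ee_rot: [[-0.09, 0.996, 0.0], [0.996, 0.09, -0.001], [-0.001, -0.0, -1.0]]
contact_force: [0.0, -0.0, -0.4]
grip_width: 0.753
gripper_force: 0.0
```

```bash
python3 - <<'E'
from jl import *
d2(.4508,.357,.041,-67.5)
c=look(dict(j1=(.4508,.357,.06)));cv2.imwrite('pics/w7.png',c['im'])
c=cam('top');P=setup(c);Z=P[...,2]
rect(P,near(P,.5264,-.3435,.035)&(Z>.1),'placed3')
rect(P,near(P,.5193,-.2673,.045)&(Z>.1),'placed2')
rect(P,near(P,.543,.366,.05)&(Z>.026),'small')
E
```

```text
t 52.4 p [0.451  0.3557 0.2092] yaw 5.14 rz 9.08 shift xyz [ 0.016 -0.061  8.412] tilt rx,ry shares [-0.     0.004] w 0.753 gf 0.0 q7 -23 F [ 0.  -0.  -0.4]
j1 3384 [449.6 358.9] [67.2 51.9] 21.8 z [0.0558 0.1978]
placed3 541 [ 526.5 -342.7] [51.7 64.8] 4.8 z [0.1169 0.1235]
placed2 575 [ 519.6 -272.4] [51.5 79.5] 5.1 z [0.1167 0.1233]
small 323 [544.  365.6] [60.9 36.6] 18.1 z [0.0388 0.0454]
```

View pics/w7.png

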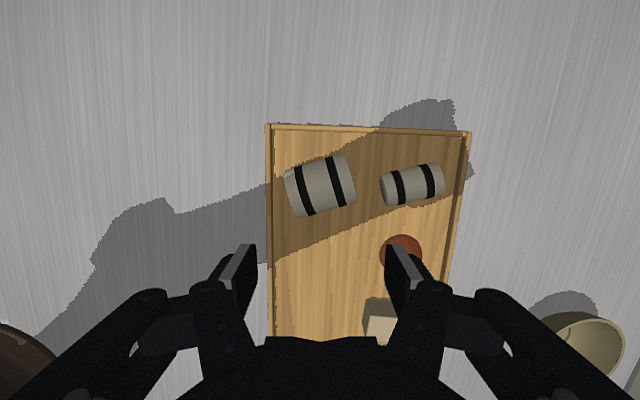

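The fuller jar at (320,185) is the 52 mm j1, unmoved. The thin one at (412,184) is the small jar, which stays.

Call:
drive_tool(steps=[{"x":0,"y":0,"z":0,"rx":0,"ry":0,"rz":1,"gripper":0.73},{"x":0,"y":0,"z":0,"rx":0,"ry":0,"rz":1,"gripper":0.73},{"x":0,"y":0,"z":0,"rx":0,"ry":0,"rz":1,"gripper":0.73},{"x":0,"y":0,"z":0,"rx":0,"ry":0,"rz":1,"gripper":0.73},{"x":0,"y":0,"z":0,"rx":0,"ry":0,"rz":1,"gripper":0.73},{"x":0,"y":0,"z":0,"rx":0,"ry":0,"rz":1,"gripper":0.73},{"x":0,"y":0,"z":0,"rx":0,"ry":0,"rz":1,"gripper":0.73},{"x":0,"y":0,"z":0,"rx":0,"ry":0,"rz":1,"gripper":0.73},{"x":0,"y":0,"z":0,"rx":0,"ry":0,"rz":1,"gripper":0.73},{"x":0,"y":-0.06,"z":0,"rx":0,"ry":0,"rz":0.08,"gripper":0.73},{"x":0,"y":0,"z":0,"rx":0,"ry":0,"rz":0,"gripper":0.73}])

```text
t: 53.88
position: [0.4502, 0.3575, 0.2093]
ee_rot: [[0.923, 0.386, -0.0], [0.386, -0.923, 0.0], [-0.0, -0.0, -1.0]]
contact_force: [-0.1, 0.7, -0.9]
grip_width: 0.731
gripper_force: 0.0
```

```bash
python3 - <<'E'
from jl import *
d2(.4508,.3573,.0415,-67.6)
E
```

```text
t 53.88 p [0.4502 0.3575 0.2093] yaw -67.31 rz 0.036 shift xyz [0.021 0.021 8.391] tilt rx,ry shares [-0.001  0.   ] w 0.731 gf 0.0 q7 -86 F [-0.1  0.7 -0.9]
```

Call:
drive_tool(steps=[{"x":0.02,"y":0.02,"z":1,"rx":0,"ry":0,"rz":0.03,"gripper":0.73},{"x":0,"y":0,"z":1,"rx":0,"ry":0,"rz":0,"gripper":0.73},{"x":0,"y":0,"z":1,"rx":0,"ry":0,"rz":0,"gripper":0.73},{"x":0,"y":0,"z":1,"rx":0,"ry":0,"rz":0,"gripper":0.73},{"x":0,"y":0,"z":1,"rx":0,"ry":0,"rz":0,"gripper":0.73},{"x":0,"y":0,"z":1,"rx":0,"ry":0,"rz":0,"gripper":0.73},{"x":0,"y":0,"z":1,"rx":0,"ry":0,"rz":0,"gripper":0.73},{"x":0,"y":0,"z":1,"rx":0,"ry":0,"rz":0,"gripper":0.73},{"x":0,"y":0,"z":0.4,"rx":0,"ry":0,"rz":0,"gripper":0.73},{"x":0,"y":0,"z":0,"rx":0,"ry":0,"rz":0,"gripper":0.6},{"x":0,"y":0,"z":0,"rx":0,"ry":0,"rz":0,"gripper":0.4},{"x":0,"y":0,"z":0,"rx":0,"ry":0,"rz":0,"gripper":0.35}])

```text
t: 55.38
position: [0.4508, 0.3576, 0.0417]
ee_rot: [[0.925, 0.38, 0.0], [0.38, -0.925, 0.0], [0.0, -0.0, -1.0]]
contact_force: [-0.2, 0.6, -5.0]
grip_width: 0.59
gripper_force: 48.3
```

Call:
drive_tool(steps=[{"x":0,"y":0,"z":0,"rx":0,"ry":0,"rz":0,"gripper":0.35},{"x":0,"y":0,"z":0,"rx":0,"ry":0,"rz":0,"gripper":0.35}])

```text
t: 55.62
position: [0.4508, 0.3576, 0.0415]
ee_rot: [[0.925, 0.38, 0.0], [0.38, -0.925, 0.0], [0.0, -0.0, -1.0]]
contact_force: [0.5, 1.5, -3.0]
grip_width: 0.589
gripper_force: 48.3
```

Call:
drive_tool(steps=[{"x":0,"y":0,"z":-0.5,"rx":0,"ry":0,"rz":0,"gripper":0.35},{"x":0,"y":0,"z":-1,"rx":0,"ry":0,"rz":0,"gripper":0.35},{"x":0,"y":0,"z":-1,"rx":0,"ry":0,"rz":0,"gripper":0.35},{"x":0,"y":0,"z":-1,"rx":0,"ry":0,"rz":0,"gripper":0.35},{"x":0,"y":0,"z":-1,"rx":0,"ry":0,"rz":0,"gripper":0.35},{"x":0,"y":0,"z":-1,"rx":0,"ry":0,"rz":0,"gripper":0.35},{"x":0,"y":0,"z":-1,"rx":0,"ry":0,"rz":0,"gripper":0.35},{"x":0,"y":0,"z":-1,"rx":0,"ry":0,"rz":0,"gripper":0.35},{"x":0,"y":0,"z":-0.5,"rx":0,"ry":0,"rz":-0.6,"gripper":0.35},{"x":0,"y":0,"z":0,"rx":0,"ry":0,"rz":-1,"gripper":0.35},{"x":0,"y":0,"z":0,"rx":0,"ry":0,"rz":-1,"gripper":0.35},{"x":0,"y":0,"z":0,"rx":0,"ry":0,"rz":-1,"gripper":0.35}])

```text
t: 57.12
position: [0.4508, 0.3573, 0.202]
ee_rot: [[0.624, 0.781, 0.0], [0.781, -0.624, -0.0], [-0.0, 0.0, -1.0]]
contact_force: [0.0, -0.5, -3.6]
grip_width: 0.593
gripper_force: 48.5
```

Call:
drive_tool(steps=[{"x":0,"y":0,"z":0,"rx":0,"ry":0,"rz":-1,"gripper":0.35},{"x":0,"y":0,"z":0,"rx":0,"ry":0,"rz":-1,"gripper":0.35},{"x":0,"y":0,"z":0,"rx":0,"ry":0,"rz":-1,"gripper":0.35},{"x":0,"y":0,"z":0,"rx":0,"ry":0,"rz":-1,"gripper":0.35},{"x":0,"y":0,"z":0,"rx":0,"ry":0,"rz":-1,"gripper":0.35},{"x":0,"y":0,"z":0,"rx":0,"ry":0,"rz":-0.5,"gripper":0.35},{"x":-0.5,"y":0,"z":0,"rx":0,"ry":0,"rz":0,"gripper":0.35},{"x":-1,"y":0.1,"z":0,"rx":0,"ry":0,"rz":0,"gripper":0.35},{"x":-1,"y":0.1,"z":0,"rx":0,"ry":0,"rz":0,"gripper":0.35},{"x":-1,"y":0.1,"z":0,"rx":0,"ry":0,"rz":0,"gripper":0.35},{"x":-1,"y":0.1,"z":0,"rx":0,"ry":0,"rz":0,"gripper":0.35},{"x":-1,"y":0.1,"z":0,"rx":0,"ry":0,"rz":0,"gripper":0.35}])

```text
t: 58.62
position: [0.4708, 0.2472, 0.2014]
ee_rot: [[-0.088, 0.996, 0.0], [0.996, 0.088, 0.0], [0.0, 0.0, -1.0]]
contact_force: [0.5, 0.1, -4.1]
grip_width: 0.589
gripper_force: 48.5
```

Call:
drive_tool(steps=[{"x":-1,"y":0,"z":0,"rx":0,"ry":0,"rz":0,"gripper":0.35},{"x":-1,"y":0,"z":0,"rx":0,"ry":0,"rz":0,"gripper":0.35},{"x":-1,"y":0,"z":0,"rx":0,"ry":0,"rz":0,"gripper":0.35},{"x":-1,"y":0,"z":0,"rx":0,"ry":0,"rz":0,"gripper":0.35},{"x":-1,"y":0,"z":0,"rx":0,"ry":0,"rz":0,"gripper":0.35},{"x":-1,"y":0,"z":0,"rx":0,"ry":0,"rz":0,"gripper":0.35},{"x":-1,"y":0,"z":0,"rx":0,"ry":0,"rz":0,"gripper":0.35},{"x":-1,"y":0,"z":0,"rx":0,"ry":0,"rz":0,"gripper":0.35},{"x":-1,"y":0,"z":0,"rx":0,"ry":0,"rz":0,"gripper":0.35},{"x":-1,"y":0,"z":0,"rx":0,"ry":0,"rz":0,"gripper":0.35},{"x":-1,"y":0,"z":0,"rx":0,"ry":0,"rz":0,"gripper":0.35},{"x":-1,"y":0,"z":0,"rx":0,"ry":0,"rz":0,"gripper":0.35}])

```text
t: 60.12
position: [0.4918, 0.0084, 0.2013]
ee_rot: [[-0.089, 0.996, 0.0], [0.996, 0.089, 0.0], [0.0, 0.0, -1.0]]
contact_force: [-0.4, -0.3, -3.9]
grip_width: 0.592
gripper_force: 48.5
```

Call:
drive_tool(steps=[{"x":-1,"y":0,"z":0,"rx":0,"ry":0,"rz":0,"gripper":0.35},{"x":-1,"y":0,"z":0,"rx":0,"ry":0,"rz":0,"gripper":0.35},{"x":-1,"y":0,"z":0,"rx":0,"ry":0,"rz":0,"gripper":0.35},{"x":-1,"y":0,"z":0,"rx":0,"ry":0,"rz":0,"gripper":0.35},{"x":-1,"y":0,"z":0,"rx":0,"ry":0,"rz":0,"gripper":0.35},{"x":-1,"y":0,"z":0,"rx":0,"ry":0,"rz":0,"gripper":0.35},{"x":-1,"y":0,"z":0,"rx":0,"ry":0,"rz":0,"gripper":0.35},{"x":-1,"y":0,"z":0,"rx":0,"ry":0,"rz":0,"gripper":0.35},{"x":-1,"y":0,"z":0,"rx":0,"ry":0,"rz":0,"gripper":0.35},{"x":-1,"y":0,"z":0,"rx":0,"ry":0,"rz":0,"gripper":0.35},{"x":0,"y":0,"z":0,"rx":0,"ry":0,"rz":0,"gripper":0.35},{"x":0,"y":0,"z":0,"rx":0,"ry":0,"rz":0,"gripper":0.35}])

```text
t: 61.62
position: [0.5094, -0.1892, 0.2011]
ee_rot: [[-0.089, 0.996, -0.0], [0.996, 0.089, 0.001], [0.001, -0.0, -1.0]]
contact_force: [0.1, 1.2, -3.2]
grip_width: 0.593
gripper_force: 48.5
```

```bash
python3 -c "
from meas import *
d2(.512,-.190,.1055,5.3)
c=cam('top');P=setup(c);Z=P[...,2]
rect(P,near(P,.5230,-.305,.085)&(Z>.1)&(Z<.14),'placed 2+3')
"
```

```text
t 61.62 p [ 0.5094 -0.1892  0.2011] yaw 5.11 rz -0.024 shift xyz [-0.053  0.124  4.779] tilt rx,ry shares [-0.003 -0.005] w 0.593 gf 48.5 q7 38 F [ 0.1  1.2 -3.2]
placed 2+3 141 [ 517.9 -368.5] [27.  53.3] 58.6 z [0.1171 0.1242]
```

Call:
drive_tool(steps=[{"x":-0.05,"y":0.12,"z":0.5,"rx":0,"ry":0,"rz":-0.02,"gripper":0.35},{"x":0,"y":0,"z":1,"rx":0,"ry":0,"rz":0,"gripper":0.35},{"x":0,"y":0,"z":1,"rx":0,"ry":0,"rz":0,"gripper":0.35},{"x":0,"y":0,"z":1,"rx":0,"ry":0,"rz":0,"gripper":0.35},{"x":0,"y":0,"z":0.6,"rx":0,"ry":0,"rz":0,"gripper":0.35},{"x":0,"y":0,"z":0.3,"rx":0,"ry":0,"rz":0,"gripper":0.35},{"x":0,"y":0,"z":0.15,"rx":0,"ry":0,"rz":0,"gripper":0.35},{"x":0,"y":0,"z":0.15,"rx":0,"ry":0,"rz":0,"gripper":0.35},{"x":0,"y":0,"z":0.14,"rx":0,"ry":0,"rz":0,"gripper":0.35},{"x":0,"y":0,"z":0.04,"rx":0,"ry":0,"rz":0,"gripper":0.35},{"x":0,"y":0,"z":0,"rx":0,"ry":0,"rz":0,"gripper":0.35}])

```text
t: 63.05
position: [0.5127, -0.1903, 0.104]
ee_rot: [[-0.092, 0.996, 0.001], [0.996, 0.092, -0.0], [-0.0, 0.001, -1.0]]
contact_force: [0.8, 0.3, -3.3]
grip_width: 0.592
gripper_force: 48.8
```

Call:
drive_tool(steps=[{"x":0,"y":0,"z":0.05,"rx":0,"ry":0,"rz":0,"gripper":0.35},{"x":0,"y":0,"z":0.03,"rx":0,"ry":0,"rz":0,"gripper":0.35},{"x":0,"y":0,"z":0,"rx":0,"ry":0,"rz":0,"gripper":0.35}])

```text
t: 63.42
position: [0.513, -0.1904, 0.1035]
ee_rot: [[-0.092, 0.996, 0.002], [0.996, 0.092, 0.0], [0.0, 0.002, -1.0]]
contact_force: [-1.8, 3.1, 11.3]
grip_width: 0.593
gripper_force: 50.2
```

Call:
drive_tool(steps=[{"x":0,"y":0,"z":-0.04,"rx":0,"ry":0,"rz":0,"gripper":0.65},{"x":0,"y":0,"z":0,"rx":0,"ry":0,"rz":0,"gripper":0.75},{"x":0,"y":0,"z":0,"rx":0,"ry":0,"rz":0,"gripper":0.75},{"x":0,"y":0,"z":-0.5,"rx":0,"ry":0,"rz":0,"gripper":0.75},{"x":0,"y":0,"z":-1,"rx":0,"ry":0,"rz":0,"gripper":0.75},{"x":0,"y":0,"z":-1,"rx":0,"ry":0,"rz":0,"gripper":0.75},{"x":0,"y":0,"z":-1,"rx":0,"ry":0,"rz":0,"gripper":0.75},{"x":0,"y":0,"z":-1,"rx":0,"ry":0,"rz":0,"gripper":0.75},{"x":0.6,"y":-0.2,"z":-0.9,"rx":0,"ry":0,"rz":0,"gripper":0.75},{"x":1,"y":-0.2,"z":0,"rx":0,"ry":0,"rz":0,"gripper":0.75},{"x":1,"y":-0.2,"z":0,"rx":0,"ry":0,"rz":0,"gripper":0.75},{"x":1,"y":-0.2,"z":0,"rx":0,"ry":0,"rz":0,"gripper":0.75}])

```text
t: 64.92
position: [0.4894, -0.1196, 0.2115]
ee_rot: [[-0.091, 0.996, 0.001], [0.996, 0.091, 0.0], [0.0, 0.001, -1.0]]
contact_force: [-0.2, -0.0, 0.5]
grip_width: 0.75
gripper_force: 0.0
```

Call:
drive_tool(steps=[{"x":1,"y":-0.2,"z":0,"rx":0,"ry":0,"rz":0,"gripper":0.75},{"x":1,"y":-0.2,"z":0,"rx":0,"ry":0,"rz":0,"gripper":0.75},{"x":1,"y":-0.2,"z":0,"rx":0,"ry":0,"rz":0,"gripper":0.75},{"x":1,"y":-0.2,"z":0,"rx":0,"ry":0,"rz":0,"gripper":0.75},{"x":1,"y":-0.2,"z":0,"rx":0,"ry":0,"rz":0,"gripper":0.75},{"x":1,"y":-0.2,"z":0,"rx":0,"ry":0,"rz":0,"gripper":0.75},{"x":0,"y":-0.2,"z":0,"rx":0,"ry":0,"rz":0,"gripper":0.75},{"x":0,"y":0,"z":0,"rx":0,"ry":0,"rz":0,"gripper":0.75},{"x":0,"y":0,"z":0,"rx":0,"ry":0,"rz":0,"gripper":0.75}])

```text
t: 66.05
position: [0.451, -0.004, 0.2111]
ee_rot: [[-0.091, 0.996, 0.001], [0.996, 0.091, -0.0], [-0.0, 0.0, -1.0]]
contact_force: [-0.1, -0.4, 0.5]
grip_width: 0.749
gripper_force: 0.0
```

```bash
cat > dial.py <<'E'
from meas import *
def polar(c,cx,cy,z,r0,r1,dark,win=None):
    """angle (deg, world) of the dark/bright line between radii r0..r1 on plane z about axis"""
    a=np.radians(np.arange(0,360,.5));g=cv2.cvtColor(c['im'],cv2.COLOR_BGR2GRAY).astype(np.float32);acc=[]
    for r in np.linspace(r0,r1,8):
        uv=proj(c,np.c_[cx+r*np.cos(a),cy+r*np.sin(a),np.full(len(a),z)]).astype(np.float32)
        acc.append(cv2.remap(g,uv[:,0].reshape(1,-1),uv[:,1].reshape(1,-1),cv2.INTER_LINEAR)[0])
    s=np.mean(acc,0);s=-s if dark else s
    s=cv2.GaussianBlur(np.r_[s,s,s].reshape(1,-1),(0,0),4)[0]-cv2.GaussianBlur(np.r_[s,s,s].reshape(1,-1),(0,0),30)[0]
    s=s[720:1440];k=np.argsort(-s);top=[]
    for i in k:
        if all(abs((i-j+360)%720-360)>24 for j in top): top.append(i)
        if len(top)==3:break
    return [(round((i*.5+180)%360-180,1),round(float(s[i]),1)) for i in top]
def report(c):
    P=setup(c);Z=P[...,2];m=near(P,.4514,-.0036,.04)
    r=rect(P,m&(Z>.086)&(Z<.1),'inner');R=rect(P,m&(Z>.06)&(Z<.071),'ring')
    x,y=R[0][0]/1000,R[0][1]/1000;xi,yi=r[0][0]/1000,r[0][1]/1000
    for n,cx,cy in(('fix',.4514,-.0036),('meas',x,y)):
        print(n,'tick',polar(c,cx,cy,.045,.041,.049,1),'ring',polar(c,cx,cy,.066,.016,.028,0))
    print('inner',polar(c,xi,yi,.093,.003,.010,1))
E
python3 - <<'E'
from dial import *
d2(.4514,-.0036,.092,5.3)
c=cam('wrist');report(c);cv2.imwrite('pics/w8.png',cv2.resize(c['im'][80:330,190:450],None,fx=2.3,fy=2.3))
c=cam('top');P=setup(c);Z=P[...,2]
for n,x,y in(('p1',.5122,-.1921),('p2',.5193,-.2678),('p3',.5264,-.3435)): rect(P,near(P,x,y,.036)&(Z>.1)&(Z<.135),n)
E
```

```text
t 66.05 p [ 0.451  -0.004   0.2111] yaw 5.19 rz -0.013 shift xyz [0.018 0.024 5.955] tilt rx,ry shares [0.004 0.001] w 0.749 gf 0.0 q7 9 F [-0.1 -0.4  0.5]
inner 630 [451.7  -2.4] [23.2 23. ] 51.2 z [0.0939 0.0953]
ring 2507 [451.9  -2.8] [60.7 60.6] 36.0 z [0.0669 0.0684]
fix tick [(np.float64(-13.0), 79.8), (np.float64(156.5), 25.1), (np.float64(-72.0), 17.3)] ring [(np.float64(80.5), 72.7), (np.float64(-69.5), 18.4), (np.float64(-91.5), 17.0)]
meas tick [(np.float64(-14.0), 79.7), (np.float64(157.5), 24.8), (np.float64(-73.0), 20.0)] ring [(np.float64(81.5), 76.6), (np.float64(-95.0), 22.5), (np.float64(-71.0), 17.9)]
inner [(np.float64(-82.0), 46.2), (np.float64(-69.5), 17.4), (np.float64(-144.0), 11.6)]
p1 546 [ 511.8 -188.9] [50.9 65. ] 4.4 z [0.1172 0.1243]
p2 540 [ 519.1 -264.6] [51.5 63.3] 6.7 z [0.1167 0.1238]
p3 558 [ 526.9 -342.8] [51.6 65.7] 4.0 z [0.1168 0.1238]
```

View pics/w8.png

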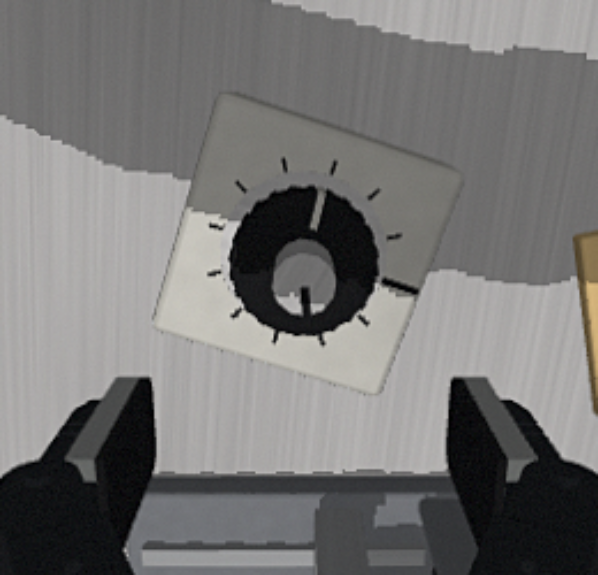

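The crop shows the long tick at (400,286), the ring's white line at (318,210) and the inner black line at (306,302). That puts the inner knob at about -68.5° and the ring at +94.5° from the tick. All three jars lie in the groove. Inner knob first.

Call:
drive_tool(steps=[{"x":0.04,"y":0.03,"z":1,"rx":0,"ry":0,"rz":0,"gripper":0.5},{"x":0,"y":0,"z":1,"rx":0,"ry":0,"rz":0,"gripper":0.5},{"x":0,"y":0,"z":1,"rx":0,"ry":0,"rz":0,"gripper":0.5},{"x":0,"y":0,"z":1,"rx":0,"ry":0,"rz":0,"gripper":0.5},{"x":0,"y":0,"z":1,"rx":0,"ry":0,"rz":0,"gripper":0.5},{"x":0,"y":0,"z":0.6,"rx":0,"ry":0,"rz":0,"gripper":0.5},{"x":0,"y":0,"z":0.4,"rx":0,"ry":0,"rz":0,"gripper":0.5},{"x":0,"y":0,"z":0,"rx":0,"ry":0,"rz":0,"gripper":0.35},{"x":0,"y":0,"z":0,"rx":0,"ry":0,"rz":0,"gripper":0.2},{"x":0,"y":0,"z":0,"rx":0,"ry":0,"rz":0,"gripper":0.15},{"x":0,"y":0,"z":0,"rx":0,"ry":0,"rz":0,"gripper":0.15}], squeeze=20)

```text
t: 67.53
position: [0.4519, -0.0023, 0.0913]
ee_rot: [[-0.092, 0.996, 0.001], [0.996, 0.092, 0.0], [-0.0, 0.001, -1.0]]
contact_force: [3.7, -1.2, -1.7]
grip_width: 0.268
gripper_force: 20.9
```

```bash
python3 -c "
from h import *
d2(.4516,-.0031,.09,5.2+68.5)"
```

```text
t 67.53 p [ 0.4519 -0.0023  0.0913] yaw 5.27 rz -8.554 shift xyz [ 0.004 -0.042  0.064] tilt rx,ry shares [0.011 0.001] w 0.268 gf 20.9 q7 22 F [ 3.7 -1.2 -1.7]
```

Call:
drive_tool(steps=[{"x":0,"y":0,"z":0,"rx":0,"ry":0,"rz":-0.8,"gripper":0.15},{"x":0,"y":0,"z":0,"rx":0,"ry":0,"rz":-0.9,"gripper":0.15},{"x":0,"y":0,"z":0,"rx":0,"ry":0,"rz":-0.9,"gripper":0.15},{"x":0,"y":0,"z":0,"rx":0,"ry":0,"rz":-0.9,"gripper":0.15},{"x":0,"y":0,"z":0,"rx":0,"ry":0,"rz":-0.9,"gripper":0.15},{"x":0,"y":0,"z":0,"rx":0,"ry":0,"rz":-0.9,"gripper":0.15},{"x":0,"y":0,"z":0,"rx":0,"ry":0,"rz":-0.9,"gripper":0.15},{"x":0,"y":0,"z":0,"rx":0,"ry":0,"rz":-0.9,"gripper":0.15},{"x":0,"y":0,"z":0,"rx":0,"ry":0,"rz":-0.9,"gripper":0.15},{"x":0,"y":0,"z":0,"rx":0,"ry":0,"rz":-0.56,"gripper":0.15},{"x":0,"y":0,"z":0,"rx":0,"ry":0,"rz":0,"gripper":0.15},{"x":0,"y":0,"z":0,"rx":0,"ry":0,"rz":0,"gripper":0.15}])

```text
t: 69.03
position: [0.4508, -0.0033, 0.0912]
ee_rot: [[-0.959, 0.283, -0.001], [0.283, 0.959, -0.001], [0.001, -0.001, -1.0]]
contact_force: [-1.9, -5.2, 5.3]
grip_width: 0.271
gripper_force: 21.7
```

Call:
drive_tool(steps=[{"x":0,"y":0,"z":0,"rx":0,"ry":0,"rz":0,"gripper":0.4},{"x":0,"y":0,"z":0,"rx":0,"ry":0,"rz":0,"gripper":0.5},{"x":0,"y":0,"z":-0.5,"rx":0,"ry":0,"rz":0,"gripper":0.5},{"x":0,"y":0,"z":-1,"rx":0,"ry":0,"rz":0,"gripper":0.5},{"x":0,"y":0,"z":-1,"rx":0,"ry":0,"rz":0,"gripper":0.5},{"x":0,"y":0,"z":-1,"rx":0,"ry":0,"rz":0,"gripper":0.5},{"x":0,"y":0,"z":-1,"rx":0,"ry":0,"rz":0,"gripper":0.5},{"x":0,"y":0,"z":-1,"rx":0,"ry":0,"rz":0,"gripper":0.5},{"x":0,"y":0,"z":0,"rx":0,"ry":0,"rz":0,"gripper":0.8},{"x":0,"y":0,"z":0,"rx":0,"ry":0,"rz":0,"gripper":0.8}])

```text
t: 70.28
position: [0.451, -0.0021, 0.2006]
ee_rot: [[-0.96, 0.28, -0.0], [0.28, 0.96, 0.0], [0.0, 0.0, -1.0]]
contact_force: [-0.1, -0.8, 0.4]
grip_width: 0.798
gripper_force: 0.0
```

```bash
python3 - <<'E'
from dial import *
d2(.4516,-.0031,.09,81)
c=cam('wrist');report(c);cv2.imwrite('pics/w9.png',cv2.resize(c['im'][80:330,190:450],None,fx=2.3,fy=2.3))
E
```

```text
t 70.28 p [ 0.451  -0.0021  0.2006] yaw 73.76 rz -0.906 shift xyz [-0.038 -0.043  5.532] tilt rx,ry shares [ 0.001 -0.002] w 0.798 gf 0.0 q7 73 F [-0.1 -0.8  0.4]
inner 681 [451.4  -3. ] [22.9 23.1] 6.0 z [0.0939 0.0954]
ring 2667 [451.5  -3.1] [60.6 60.9] 38.1 z [0.0669 0.0684]
fix tick [(np.float64(-12.5), 56.3), (np.float64(175.0), 24.8), (np.float64(-70.5), 21.3)] ring [(np.float64(79.5), 67.0), (np.float64(-31.5), 17.2), (np.float64(-2.0), 12.7)]
meas tick [(np.float64(-13.0), 56.0), (np.float64(175.5), 24.7), (np.float64(-71.0), 24.2)] ring [(np.float64(79.5), 71.3), (np.float64(-33.0), 16.8), (np.float64(-3.5), 12.8)]
inner [(np.float64(-18.0), 37.0), (np.float64(-5.5), 32.0), (np.float64(-150.5), 8.1)]
```

View pics/w9.png

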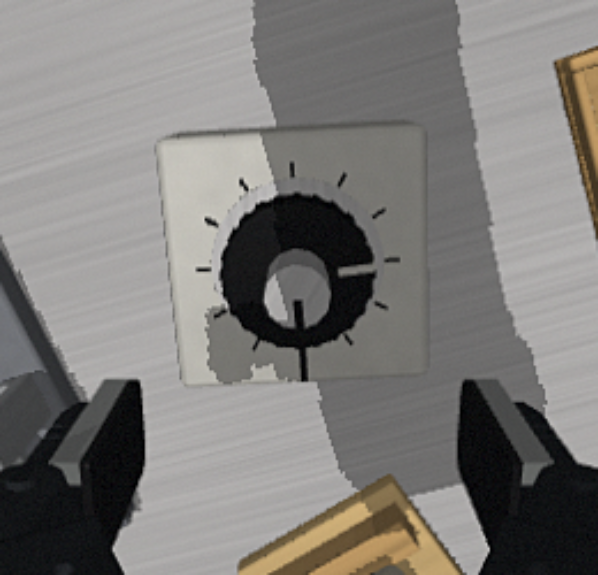

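```bash
cat >> dial.py <<'E'
def cen(c,cx,cy,z,r0,r1,lo,hi,dark):
    """darkness-weighted line direction: per radius the minimum after flat-field, lo..hi window deg"""
    a=np.arange(lo,hi,.25);g=cv2.cvtColor(c['im'],cv2.COLOR_BGR2GRAY).astype(np.float32);out=[]
    for r in np.linspace(r0,r1,7):
        t=np.radians(a);uv=proj(c,np.c_[cx+r*np.cos(t),cy+r*np.sin(t),np.full(len(a),z)]).astype(np.float32)
        s=cv2.remap(g,uv[:,0].reshape(1,-1),uv[:,1].reshape(1,-1),cv2.INTER_LINEAR)[0]
        m=s<70 if dark else s>110
        if m.any(): out.append(round(a[m].mean(),1))
    return out
E
python3 - <<'E'
from dial import *
c=cam('wrist')
for cx,cy in((.4514,-.003),(.4516,-.0036)):
    print('inner',cen(c,cx,cy,.0935,.004,.010,-60,35,1),'tick',cen(c,cx,cy,.045,.041,.049,-25,0,1),'ring',cen(c,cx,cy,.066,.017,.028,60,100,0))
E
```

```text
inner [np.float64(-11.9), np.float64(-11.6), np.float64(-12.0), np.float64(-12.6), np.float64(-12.1), np.float64(-11.8), np.float64(-11.9)] tick [np.float64(-13.2), np.float64(-13.2), np.float64(-13.4), np.float64(-13.2), np.float64(-13.1), np.float64(-13.2), np.float64(-13.1)] ring [np.float64(78.2), np.float64(79.0), np.float64(79.4), np.float64(79.4), np.float64(79.2), np.float64(79.6), np.float64(80.0)]
inner [np.float64(-2.9), np.float64(-5.1), np.float64(-6.9), np.float64(-7.9), np.float64(-8.1), np.float64(-8.2), np.float64(-8.8)] tick [np.float64(-12.5), np.float64(-12.8), np.float64(-12.8), np.float64(-12.5), np.float64(-12.5), np.float64(-12.6), np.float64(-12.6)] ring [np.float64(79.4), np.float64(80.0), np.float64(80.1), np.float64(80.0), np.float64(80.1), np.float64(80.8)]
```

The inner line reads about -12° and the tick about -13°, so the inner knob is done. Now the ring, about -92.7°.

Call:
drive_tool(steps=[{"x":-0.04,"y":-0.05,"z":1,"rx":0,"ry":0,"rz":0,"gripper":0.9},{"x":0,"y":0,"z":1,"rx":0,"ry":0,"rz":0,"gripper":0.9},{"x":0,"y":0,"z":1,"rx":0,"ry":0,"rz":0,"gripper":0.9},{"x":0,"y":0,"z":1,"rx":0,"ry":0,"rz":0,"gripper":0.9},{"x":0,"y":0,"z":1,"rx":0,"ry":0,"rz":0,"gripper":0.9},{"x":0,"y":0,"z":0.8,"rx":0,"ry":0,"rz":0,"gripper":0.9},{"x":0,"y":0,"z":0.5,"rx":0,"ry":0,"rz":0,"gripper":0.9},{"x":0,"y":0,"z":0.35,"rx":0,"ry":0,"rz":0,"gripper":0.9},{"x":0,"y":0,"z":0,"rx":0,"ry":0,"rz":0,"gripper":0.75},{"x":0,"y":0,"z":0,"rx":0,"ry":0,"rz":0,"gripper":0.6},{"x":0,"y":0,"z":0,"rx":0,"ry":0,"rz":0,"gripper":0.5},{"x":0,"y":0,"z":0,"rx":0,"ry":0,"rz":0,"gripper":0.5}], squeeze=30)

```text
t: 71.88
position: [0.4517, -0.0037, 0.0683]
ee_rot: [[-0.96, 0.28, 0.0], [0.28, 0.96, -0.0], [-0.0, 0.0, -1.0]]
contact_force: [-2.6, -2.0, 5.1]
grip_width: 0.686
gripper_force: 32.5
```

```bash
python3 -c "
from h import *
d2(.4516,-.0032,.067,73.7-92.7)"
```

```text
t 71.88 p [ 0.4517 -0.0037  0.0683] yaw 73.73 rz 11.592 shift xyz [ 0.023 -0.013  0.063] tilt rx,ry shares [0.    0.001] w 0.686 gf 32.5 q7 80 F [-2.6 -2.   5.1]
```

Call:
drive_tool(steps=[{"x":0,"y":0,"z":0,"rx":0,"ry":0,"rz":0.6,"gripper":0.5},{"x":0,"y":0,"z":0,"rx":0,"ry":0,"rz":1,"gripper":0.5},{"x":0,"y":0,"z":0,"rx":0,"ry":0,"rz":1,"gripper":0.5},{"x":0,"y":0,"z":0,"rx":0,"ry":0,"rz":1,"gripper":0.5},{"x":0,"y":0,"z":0,"rx":0,"ry":0,"rz":1,"gripper":0.5},{"x":0,"y":0,"z":0,"rx":0,"ry":0,"rz":1,"gripper":0.5},{"x":0,"y":0,"z":0,"rx":0,"ry":0,"rz":1,"gripper":0.5},{"x":0,"y":0,"z":0,"rx":0,"ry":0,"rz":1,"gripper":0.5},{"x":0,"y":0,"z":0,"rx":0,"ry":0,"rz":1,"gripper":0.5},{"x":0,"y":0,"z":0,"rx":0,"ry":0,"rz":1,"gripper":0.5},{"x":0,"y":0,"z":0,"rx":0,"ry":0,"rz":1,"gripper":0.5},{"x":0,"y":0,"z":0,"rx":0,"ry":0,"rz":1,"gripper":0.5}])

```text
t: 73.38
position: [0.4524, -0.0034, 0.0683]
ee_rot: [[0.33, 0.944, 0.001], [0.944, -0.33, 0.0], [0.001, 0.001, -1.0]]
contact_force: [-0.3, -2.5, 3.0]
grip_width: 0.69
gripper_force: 32.5
```

Call:
drive_tool(steps=[{"x":0,"y":0,"z":0,"rx":0,"ry":0,"rz":0,"gripper":0.5},{"x":0,"y":0,"z":0,"rx":0,"ry":0,"rz":0,"gripper":0.5},{"x":0,"y":0,"z":0,"rx":0,"ry":0,"rz":0,"gripper":0.5}])

```text
t: 73.75
position: [0.4523, -0.0034, 0.0682]
ee_rot: [[0.326, 0.945, 0.001], [0.945, -0.326, 0.0], [0.001, 0.001, -1.0]]
contact_force: [-0.9, -2.0, 5.7]
grip_width: 0.686
gripper_force: 32.7
```

```bash
python3 -c "
from h import *
d2(.4516,-.0032,.067,73.7-92.7)"
```

```text
t 73.75 p [ 0.4523 -0.0034  0.0682] yaw -19.0 rz -0.0 shift xyz [-0.004 -0.038  0.062] tilt rx,ry shares [ 0.008 -0.005] w 0.686 gf 32.7 q7 7 F [-0.9 -2.   5.7]
```

Release, rise and look.

Call:
drive_tool(steps=[{"x":0,"y":0,"z":0,"rx":0,"ry":0,"rz":0,"gripper":0.8},{"x":0,"y":0,"z":0,"rx":0,"ry":0,"rz":0,"gripper":0.9},{"x":0,"y":0,"z":-0.5,"rx":0,"ry":0,"rz":0,"gripper":0.9},{"x":0,"y":0,"z":-1,"rx":0,"ry":0,"rz":0,"gripper":0.9},{"x":0,"y":0,"z":-1,"rx":0,"ry":0,"rz":0,"gripper":0.9},{"x":0,"y":0,"z":-1,"rx":0,"ry":0,"rz":0,"gripper":0.9},{"x":0,"y":0,"z":-1,"rx":0,"ry":0,"rz":0,"gripper":0.9},{"x":0,"y":0,"z":-1,"rx":0,"ry":0,"rz":0,"gripper":0.9},{"x":0,"y":0,"z":-1,"rx":0,"ry":0,"rz":0,"gripper":0.9},{"x":0,"y":0,"z":0,"rx":0,"ry":0,"rz":0,"gripper":0.9},{"x":0,"y":0,"z":0,"rx":0,"ry":0,"rz":0,"gripper":0.9}])

```text
t: 75.12
position: [0.4515, -0.0032, 0.1977]
ee_rot: [[0.326, 0.945, -0.0], [0.945, -0.326, 0.0], [0.0, -0.0, -1.0]]
contact_force: [-0.1, 0.6, -0.3]
grip_width: 0.902
gripper_force: 0.0
```

```bash
python3 - <<'E'
from dial import *
c=cam('wrist')
for cx,cy in((.4514,-.003),(.4516,-.0036)):
    print('inner',np.round(cen(c,cx,cy,.0935,.004,.010,-60,35,1),1).tolist(),'tick',np.round(cen(c,cx,cy,.045,.041,.049,-25,0,1),1).tolist(),'ring',np.round(cen(c,cx,cy,.066,.017,.028,-35,10,0),1).tolist())
report(c)
cv2.imwrite('pics/w10.png',cv2.resize(c['im'][80:330,190:450],None,fx=2.3,fy=2.3))
E
```

```text
inner [-14.5, -13.1, -14.4, -12.8, -12.6, -11.8, -13.1] tick [-13.6, -13.8, -13.6, -13.9, -13.8, -13.5, -13.5] ring [-11.5, -13.2, -12.5, -11.5, -11.8, -12.1, -11.8]
inner [-5.5, -8.1, -8.1, -8.6, -8.1, -8.6, -9.9] tick [-13.0, -13.0, -13.0, -13.1, -13.0, -13.0, -12.8] ring [-10.0, -11.9, -10.6, -10.2, -10.5, -11.1, -10.5]
inner 703 [452.3  -2.5] [23.  22.9] 10.0 z [0.0938 0.0954]
ring 2722 [452.   -2.6] [60.9 60.2] 63.5 z [0.0668 0.0684]
fix tick [(np.float64(-13.0), 79.9), (np.float64(134.5), 30.6), (np.float64(-72.5), 16.5)] ring [(np.float64(-11.0), 77.5), (np.float64(-101.5), 7.1), (np.float64(-143.0), 6.0)]
meas tick [(np.float64(-14.5), 79.9), (np.float64(135.5), 30.1), (np.float64(-132.5), 22.3)] ring [(np.float64(-13.5), 79.9), (np.float64(-104.0), 7.4), (np.float64(-140.0), 6.6)]
inner [(np.float64(-17.0), 53.3), (np.float64(-29.5), 22.7), (np.float64(102.5), 10.7)]
```

View pics/w10.png

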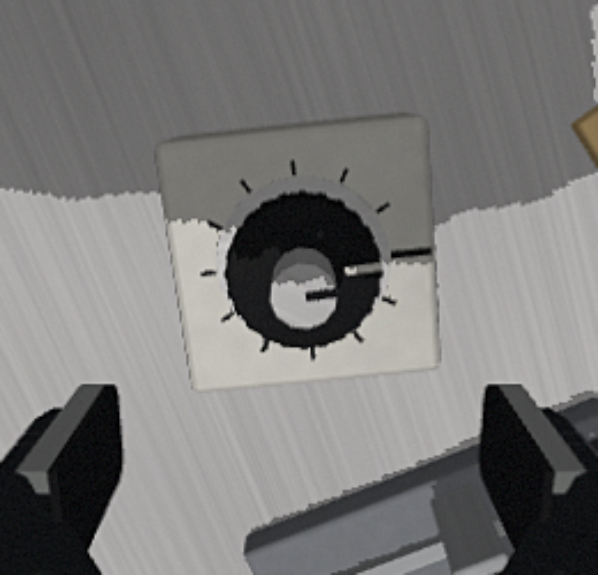

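Both lines point at the long tick to within about 1–2°: ring line at (362,271), tick at (410,253), inner line at (320,294). One last numeric check of the whole scene before I hand in.

```bash
python3 - <<'E'
from meas import *
c=cam('top');P=setup(c);Z=P[...,2]
for n,x,y,r,l in(('p1',.5122,-.1905,.036,.1),('p2',.5193,-.2678,.036,.1),('p3',.5264,-.3435,.036,.1),('big',.646,-.022,.06,.045),('knob',.434,-.2755,.03,.083),('small',.544,.366,.05,.026),('prop',.553,.196,.05,.03),('cone',.550,.277,.04,.03),('pot',.7616,-.112,.05,.06)): rect(P,near(P,x,y,r)&(Z>l)&(Z<.14),n)
manip.finish_job()
E
```

```text
p1 559 [ 512.  -188.8] [51.3 65.7] 4.4 z [0.1167 0.1236]
p2 540 [ 518.7 -264.5] [51.4 63.6] 6.7 z [0.1171 0.1237]
p3 555 [ 526.  -342.9] [51.5 65. ] 6.1 z [0.1167 0.1236]
big 628 [646.7 -21.9] [66.1 59.1] 18.5 z [0.0837 0.0914]
knob 82 [ 434.2 -274.4] [21.5 24.3] 88.8 z [0.09   0.0949]
small 324 [543.9 365.9] [62.1 37.5] 17.5 z [0.0383 0.0444]
prop 385 [552.5 195.4] [69.9 34.2] 0.2 z [0.0412 0.0459]
cone 152 [550.6 278.5] [34.3 34.7] 23.6 z [0.038  0.0437]
pot 434 [ 760.9 -110.2] [55.4 57.2] 8.3 z [0.0844 0.0897]
the job is handed in; nothing more can be done
```

The job is handed in at about 75 s: the big jar is in the cradle, the knob is home in the middle notch, all three 52 mm jars lie in the groove, and both dial lines point at the long tick to within about 1–2°.

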